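# Set up the spirit-lamp heating stack

### The job

Set up the heating stand on the white mat, one piece at a time from the bottom up: stand the spirit lamp at the middle of the mat, set the tripod over it with its feet on the mat and centred, lay the steel plate flat and centred on the tripod's ring, and stand the smaller of the two beakers upright at the middle of the plate. Keep the lamp and the beaker upright all the time, let go of each piece before fetching the next, and leave the larger beaker and the two culture dishes where they are.

Things in the scene. Friction and masses are not known exactly. Their poses are not given: they have to be found in the camera images.
- mat_top (a point): White heat-proof square mat, 130 x 130 x 6 mm, fixed on the black bench. The point is the centre of its upper face, 6 mm above the bench; x and y run along its edges, z up.
- lamp_center (a point): Small spirit lamp: squat round glass body 52 mm in diameter with a straight wall from 6 to 32 mm above its foot, shoulder to 42 mm, and a steel cap 22 mm in diameter on top; 62 mm tall in all, about 140 g, upright at the start. The point is on its axis half-way up, 31 mm above its foot; z up.
- stand_center (a point): Bare steel tripod, 120 mm tall, about 300 g: a ring (outer diameter 60, bore 44 mm, from 108 to 120 mm above the feet) on three 6 mm legs, straight down inside the ring's outer edge to 83 mm, then splayed to feet 44 mm off the axis: the ring can be gripped across its outside at any yaw. The lamp fits under it. The point: on the axis, 60 mm above the feet; x towards one leg, z up.
- stand_ring (a point): Centre of the top face of the tripod's ring, 120 mm above its feet, on the axis; axes as the stand.
- plate_center (a point): Square steel heat-spreader plate, 60 x 60 x 8 mm, with a white ceramic disc in its upper face, about 90 g, lying flat on the bench at the start. The point is its centre, half-way up (4 mm); x and y run along its edges.
- beaker_center (a point): The smaller of the two straight-walled glass beakers: 48 mm in diameter, 68 mm tall, wall 3 mm, about 70 g, upright and empty. The point is on its axis half-way up, 34 mm above its foot.
- large_beaker_center (a point): The larger glass beaker, 68 mm in diameter and 92 mm tall, about 160 g: a bystander, not used. The point is on its axis half-way up, 46 mm above its foot.
- red_dish_center (a point): Closed culture dish with dark red agar, 56 mm in diameter and 14 mm tall, loose on the bench: a bystander. The point is its centre, half-way up.
- tan_dish_center (a point): Closed culture dish with tan agar, 56 mm in diameter and 14 mm tall, loose on the bench: a bystander. The point is its centre, half-way up.
Mind the look-alikes: they are no part of the job. Leave any pink look-alike of the part that bears beaker_center alone.

How it is judged:
By the outcome, as a careful person would: the job done as asked, in the order asked, and still so for the second after the job is handed in, with the robot touching nothing.
It also fails if it takes over 136 s, if anything falls off the work surface, if the arm or the gripper's body presses on something with over 40 N, if the wrist force passes 120 N, or if a joint passes its speed limit or range.

### The arm

A 7-joint arm with a two-finger parallel gripper is mounted at the origin on the work surface. World frame = base frame: x ahead of the robot, y to its left, z up, the work surface at z = 0. Lengths are in m, angles in rad, forces in N, time in s.
With the tool pointing down it reaches from about 0.425 to 0.95 m from the base axis. Payload 16.7 kg.
Tool frame: the origin (TCP) lies between the finger pads; the fingertips stand 11 mm ahead of it and the grasp point (between the pads) lies 8 mm behind it; y points along the fingers, x is the direction in which the jaws open and shut, and the axes are right-handed (so a half turn about y gives the same grasp; the last joint's range is limited). The gripper opens to 94 mm and grips with 3 to 60 N. Pads are 16 mm wide; open, the fingers measure 119 mm over their backs; the gripper's body (75 mm by 177 mm) begins 78 mm behind the grasp point.
Start: joints at [-1.458, 0.426, 0.074, 1.606, -0.034, 1.111, -0.067], TCP at [0.175, 0.652, 0.216] pointing down, gripper open.
Joint ranges: [-2.85, 2.85], [-0.5, 2.14], [-1.23, 1.37], [0.21, 2.46], [-1.02, 4.16], [0.16, 2.05], [-2.73, 2.73]. Speed limits (rad/s): [1.89, 1.89, 2.39, 2.39, 3.01, 3.01, 3.01].

### API

Orientations are given as a unit quaternion [w, x, y, z].
In Python, from rig import manip gives the robot as it stands.
- The arm moves only by the tool jog_arm, never from a script. Its argument "motion" is text: rows parted by semicolons, each of 6 numbers parted by spaces: the shift along the tool's x, y, z scaled (see below), then the turn, a rotation vector about the tool's x, y, z scaled (see below). A call has 1 to 8 rows; each row is the pose to reach, as a shift and turn from the pose measured when the call began, along the tool's axes at that moment; what a row does not reach only later rows make up. The controller multiplies each number of a shift by 200 mm and each number of a turn by pi/4 rad. A row lasts 1/8 s, in which the tool goes at most 62.5 mm and 10.7 degrees, less where a joint would pass 70% of its speed; a pose out of reach is approached as far as the arm can. A call with a number of a shift or a turn outside -1 to 1 is refused whole. A call with a gripper value outside its range is refused whole. "grip" is the closure, from 0 (fully open) to 1 (shut), set as the call begins (left out, the last holds). The fingers move at their own pace and stop on an object; "grip_force" is the grip in N (left out, the last holds). Time passes only in rows, so rows that repeat a pose let the fingers close. It gives the time, the measured TCP pose, the force and the opening at its end, in the units of the state.
- manip.observe(): the state, without advancing time (a new reading comes with each control period).
- manip.snapshot(name): name is "scene" or "top" or "wrist"; returns the picture (480x640x3 uint8, blue, green, red); there is no depth.
- manip.camera_params(name): a dict with "intrinsics" (3x3 intrinsics, pixels), "position" and "attitude" of the camera in the world. Camera axes: x right, y up, looking along -z (the intrinsics and any distortion apply to the point x, -y, -z); pixel columns grow to the right and rows downward; lengths in m; the calibration is good to about 2 mm. A picture is of the moment at which its call begins: read the wrist's pose just before it. camera_params takes no time and is no camera call; for the wrist camera it gives the pose at the moment of the call.
- manip.finish_job(): hands the job in, once; it reports no verdict.
The state is a dict: "time": time; "q": joint angles; "joint_vel": joint speeds; "effort": joint torques, N m; "tcp_pos": TCP position; "tcp_rot": TCP orientation; "contact_force": force on the tool from outside, world axes, zero at the start; "wrist_torque": the same for the moment, N m; "grip_width": finger opening in m.
Only numpy, scipy, OpenCV 4.12 (cv2) and the standard library are available. Lean on these libraries where they do the work, as an engineer would, in place of code of your own. Each camera call takes 0.05 s, during which the arm holds its last target.

## Working session

There is one attempt and no reset: what is moved stays moved. The work goes in short steps, Python scripts to look and compute and a tool call to move; the robot and the scene stay as the last step left them, time stands still between calls to the robot, and variables do not carry over. Pictures are saved under pics/ and viewed, and the job is handed in when it is done.

Besides the shell and the picture viewer there is one more tool, called as name(argument=value, ...) on one line, values as JSON. jog_arm: Moves the arm, as the interface text tells. Shifts and turns lie within -1 to 1; 1 stands for 200 mm of shift or pi/4 rad of turn. Its arguments: {"type":"object","properties":{"motion":{"type":"string"},"grip":{"type":"number"},"grip_force":{"type":"number"}},"required":["motion"]}

```bash
ls; mkdir -p pics
python3 - <<'E'
from rig import manip
import cv2,numpy as np
o=manip.observe()
for k,v in o.items(): print(k,np.round(v,4))
for n in ("scene","top","wrist"):
    p=manip.camera_params(n); print(n,p)
    cv2.imwrite(f"pics/{n}0.png",manip.snapshot(n))
E
```

```text
pics
time 0.0
q [-1.4575  0.4267  0.0738  1.6066 -0.0341  1.1108 -0.0671]
joint_vel [-0.0007 -0.0004 -0.0009 -0.0002  0.0004 -0.0011  0.002 ]
effort [-1.00000e-04 -9.35788e+01  3.66710e+00 -4.54195e+01 -4.87000e-02
  1.99000e-02  1.00000e-04]
tcp_pos [0.1753 0.6514 0.2158]
tcp_rot [-0.5609  0.5615  0.4298 -0.4305]
contact_force [ 1.1217 -0.7103 -0.1551]
wrist_torque [-0.0583 -0.0231 -0.0239]
grip_width 0.0941
scene {'intrinsics': array([[557.58772525,   0.        , 319.04381117],
       [  0.        , 557.58772525, 239.03205064],
       [  0.        ,   0.        ,   1.        ]]), 'position': array([1.02074025, 0.64148924, 0.97743543]), 'attitude': array([0.27526625, 0.10698889, 0.33925603, 0.89313337])}
top {'intrinsics': array([[610.09485593,   0.        , 318.82118061],
       [  0.        , 610.09485593, 243.24990816],
       [  0.        ,   0.        ,   1.        ]]), 'position': array([0.32124277, 0.00196329, 1.29188284]), 'attitude': array([-0.69018056, -0.07973807,  0.07946031,  0.71482774])}
wrist {'intrinsics': array([[380.31406398,   0.        , 323.75949872],
       [  0.        , 380.31406398, 241.2506309 ],
       [  0.        ,   0.        ,   1.        ]]), 'position': array([0.09654093, 0.67209531, 0.38492212]), 'attitude': array([ 0.78568077, -0.11215952, -0.08532291,  0.60236698])}
```

View pics/scene0.png

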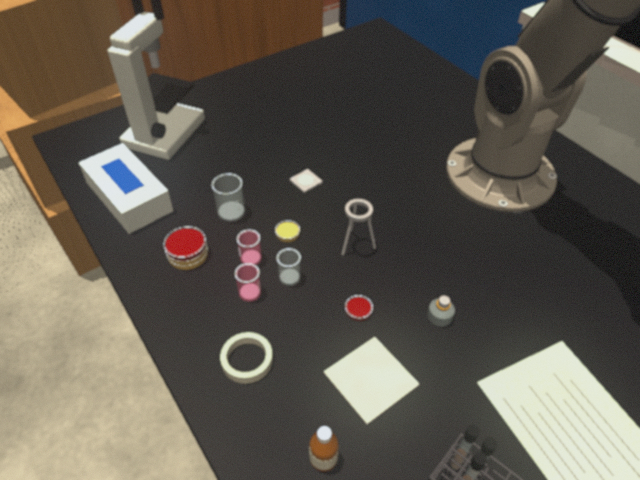

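View pics/top0.png

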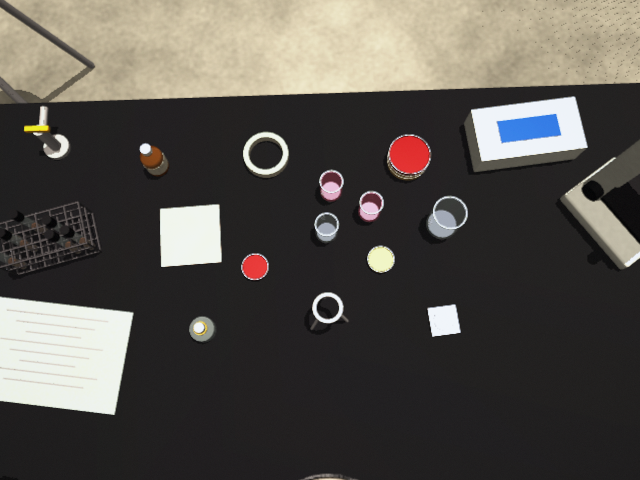

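View pics/wrist0.png

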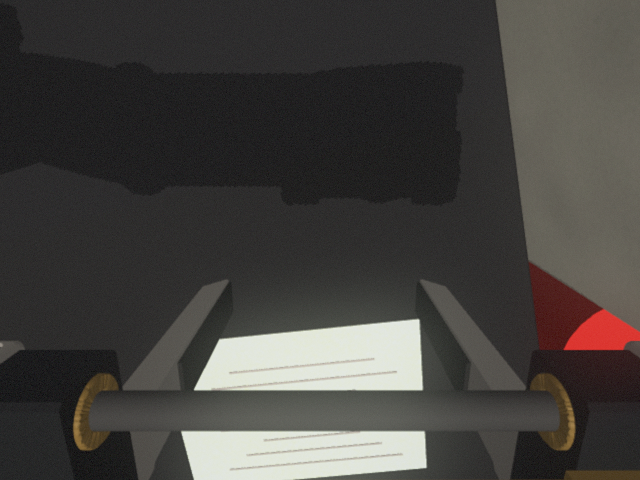

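```bash
cat > h.py <<'E'
from rig import manip
import cv2,numpy as np
from scipy.spatial.transform import Rotation as R
from scipy.optimize import least_squares
def rot(q): return R.from_quat([q[1],q[2],q[3],q[0]])
class Cam:
    def __init__(s,n):
        p=manip.camera_params(n); s.K=np.array(p['intrinsics']);s.t=np.array(p['position']);s.R=rot(p['attitude']).as_matrix()
    def proj(s,X):
        c=(np.atleast_2d(X)-s.t)@s.R; c=c*[1,-1,-1]; u=c@s.K.T
        return u[:,:2]/u[:,2:]
    def ray(s,uv):
        d=np.linalg.solve(s.K,[uv[0],uv[1],1])*[1,-1,-1]; return s.R@d
    def at(s,uv,z):
        d=s.ray(uv); return s.t+d*(z-s.t[2])/d[2]
def tri(obs):
    A=np.zeros((3,3));b=np.zeros(3)
    for c,uv in obs:
        d=c.ray(uv);d/=np.linalg.norm(d);P=np.eye(3)-np.outer(d,d);A+=P;b+=P@c.t
    X=np.linalg.solve(A,b)
    return X,[np.round(c.proj(X)[0]-uv,1) for c,uv in obs]
def crop(img,x0,y0,w,h,name,W=800,H=600):
    f=min(W/w,H/h); c=cv2.resize(img[y0:y0+h,x0:x0+w],None,fx=f,fy=f,interpolation=cv2.INTER_CUBIC)
    cv2.imwrite('pics/'+name,c); print(name,c.shape,'scale',f)
E
python3 - <<'E'
from h import *
t=cv2.imread('pics/top0.png');s=cv2.imread('pics/scene0.png')
crop(t,150,180,200,150,'t_a.png');crop(t,300,160,200,150,'t_b.png');crop(t,290,270,200,80,'t_c.png')
crop(s,200,160,200,150,'s_a.png');crop(s,320,280,160,150,'s_b.png')
E
```

```text
t_a.png (600, 800, 3) scale 4.0
t_b.png (600, 800, 3) scale 4.0
t_c.png (320, 800, 3) scale 4.0
s_a.png (600, 800, 3) scale 4.0
s_b.png (600, 640, 3) scale 4.0
```

View pics/t_a.png

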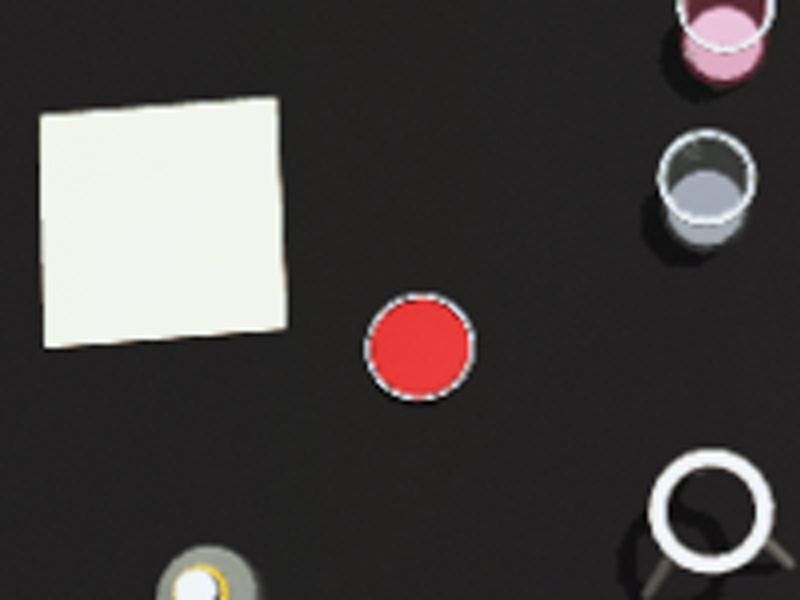

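View pics/t_b.png

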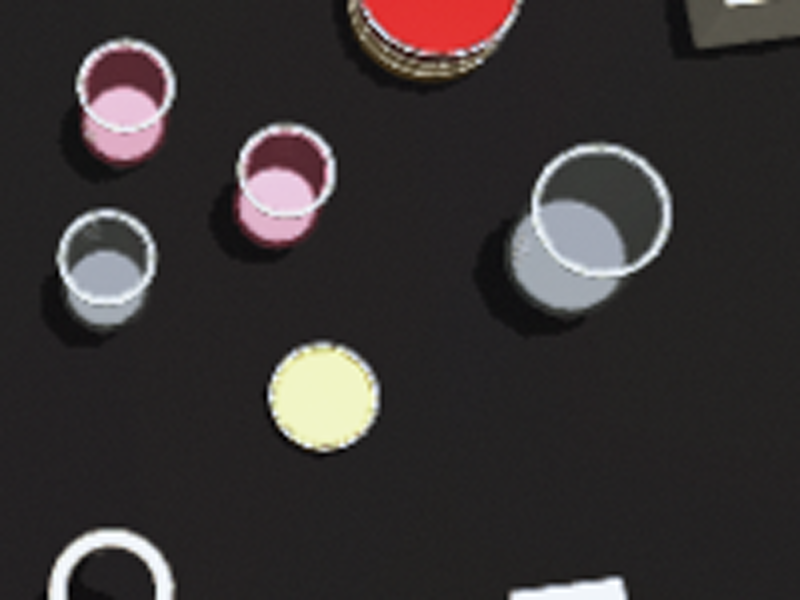

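View pics/t_c.png

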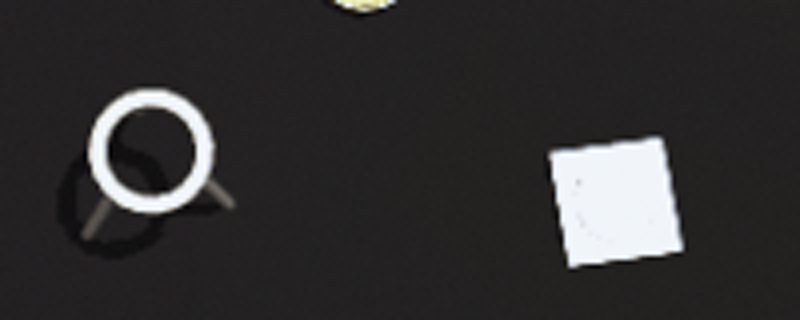

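View pics/s_a.png

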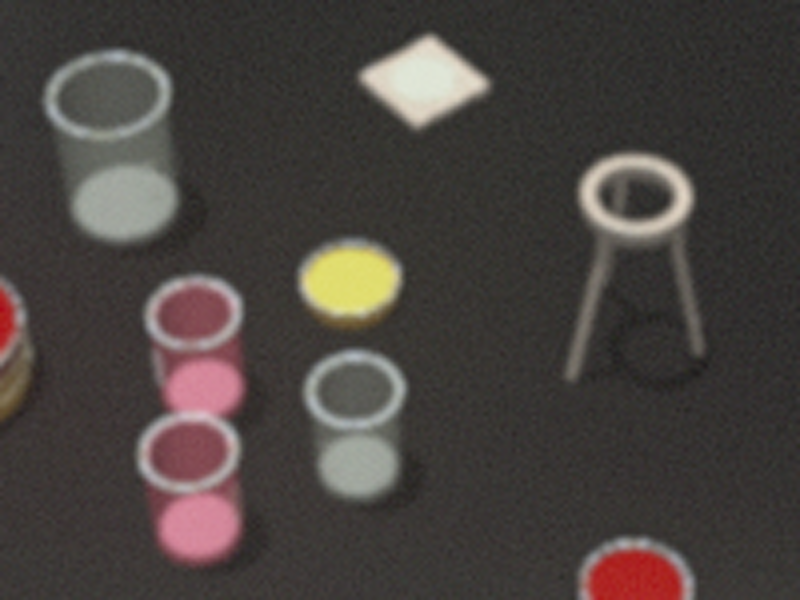

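View pics/s_b.png

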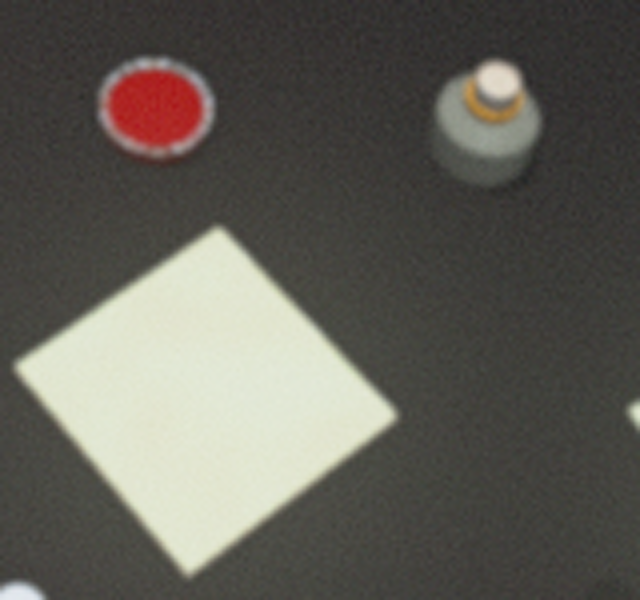

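Run:
```python
from h import *
t=cv2.imread('pics/top0.png')
crop(t,180,305,48,48,'t_d.png',480,480)
T=Cam('top');S=Cam('scene')
f=lambda o,p:np.array([o[0]+(p[0]+.5)/4-.5,o[1]+(p[1]+.5)/4-.5])
ta=(150,180);tb=(300,160);tc=(290,270);sa=(200,160);sb=(320,280)
def two(n,a,b):
    X,e=tri([(T,a),(S,b)]);print(n,X.round(4),[list(map(float,v)) for v in e])
M=[f(ta,p) for p in [(39,115),(277,97),(287,327),(45,348)]]
Ms=[f(sb,p) for p in [(220,227),(398,416),(190,577),(14,368)]]
m=np.array([T.at(p,.006) for p in M]);print(m.round(4),m.mean(0));print(S.proj(m).round(1),np.round(Ms,1))
ms=np.array([S.at(p,.006) for p in Ms]);print(ms.round(4),ms.mean(0))
two('rim',f(ta,(706,177)),f(sa,(355,390)))
two('floor',f(tb,(106,289)),f(sa,(359,466)))
two('ring',f(tc,(152,150)),f(sa,(636,195)))
P=[f(tc,p) for p in [(549,152),(661,138),(684,250),(570,267)]]
p=np.array([T.at(q,.008) for q in P]);print(p.round(4),p.mean(0),S.proj(p).round(1))
Ps=[f(sa,q) for q in [(430,33),(491,84),(419,129),(359,76)]];print(np.round(Ps,1))
p=np.array([S.at(q,.008) for q in Ps]);print(p.round(4),p.mean(0))
for q in [(88,237),(232,206)]: print('foot',T.at(f(tc,q),0).round(4))
for q in [(571,378),(699,352)]: print('footS',S.at(f(sa,q),0).round(4))
for q in [(420,347)]: print('red',T.at(f(ta,q),.014).round(4))
for q in [(324,397)]: print('tan',T.at(f(tb,q),.014).round(4))
for q in [(601,209)]: print('big',T.at(f(tb,q),.092).round(4))
for q in [(126,84),(286,171)]: print('pink',T.at(f(tb,q),.068).round(4))
o=manip.observe();print(rot(o['tcp_rot']).as_matrix().round(3))
w=Cam('wrist');Rt=rot(o['tcp_rot']).as_matrix();print('cam in tool',Rt.T@(w.t-o['tcp_pos']),(Rt.T@w.R).round(3))
```

```text
t_d.png (480, 480, 3) scale 10.0
[[0.7072 0.3442 0.006 ]
 [0.7128 0.2136 0.006 ]
 [0.5839 0.208  0.006 ]
 [0.577  0.3378 0.006 ]] [0.64523007 0.27590831 0.006     ]
[[367.1 422.2]
 [323.5 369.8]
 [374.3 335.3]
 [419.5 382.3]] [[374.6 336.4]
 [419.1 383.6]
 [367.1 423.9]
 [323.1 371.6]]
[[0.5849 0.2102 0.006 ]
 [0.5793 0.3396 0.006 ]
 [0.7092 0.3466 0.006 ]
 [0.7156 0.2165 0.006 ]] [0.64724922 0.27823317 0.006     ]
rim [ 0.6431 -0.0192  0.0672] [[0.0, -0.1], [0.1, 0.0]]
floor [ 0.6427 -0.0198  0.0007] [[0.1, -0.1], [0.2, 0.0]]
ring [ 0.4638 -0.0147  0.1165] [[-0.1, 0.1], [-0.1, -0.0]]
[[ 0.4687 -0.2253  0.008 ]
 [ 0.4741 -0.2849  0.008 ]
 [ 0.4152 -0.2919  0.008 ]
 [ 0.4085 -0.2318  0.008 ]] [ 0.4416036  -0.25848327  0.008     ] [[304.1 190.4]
 [289.7 178. ]
 [307.2 168.1]
 [322.3 179.9]]
[[307.1 167.9]
 [322.4 180.6]
 [304.4 191.9]
 [289.4 178.6]]
[[ 0.415  -0.2927  0.008 ]
 [ 0.4099 -0.2295  0.008 ]
 [ 0.4712 -0.2205  0.008 ]
 [ 0.476  -0.2834  0.008 ]] [ 0.44303131 -0.25653138  0.008     ]
foot [0.4335 0.0188 0.    ]
foot [ 0.4471 -0.0576  0.    ]
footS [ 0.5081 -0.0062  0.    ]
footS [0.4352 0.0195 0.    ]
red [0.5688 0.1358 0.014 ]
tan [ 0.5756 -0.1334  0.014 ]
big [ 0.6527 -0.2718  0.092 ]
pink [ 0.7365 -0.0331  0.068 ]
pink [ 0.6858 -0.1147  0.068 ]
[[ 0.26  -0.    -0.966]
 [ 0.966 -0.001  0.26 ]
 [-0.001 -1.    -0.   ]]
cam in tool [-0.00071507 -0.16907945  0.08135782] [[ 1.    -0.    -0.   ]
 [-0.     0.279 -0.96 ]
 [ 0.     0.96   0.279]]
```

View pics/t_d.png

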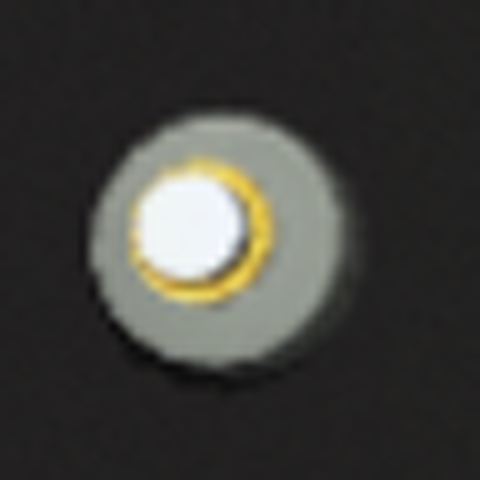

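```bash
cat >> h.py <<'E'
def go(p,yawdeg):
    "numbers (scaled) to go to TCP p with tool x at yaw, y down"
    o=manip.observe();Rt=rot(o['tcp_rot']).as_matrix()
    a=np.radians(yawdeg);x=np.array([np.cos(a),np.sin(a),0]);y=np.array([0,0,-1.]);z=np.cross(x,y)
    G=np.stack([x,y,z],1)
    sh=Rt.T@(np.array(p)-o['tcp_pos'])/.2
    rv=R.from_matrix(Rt.T@G).as_rotvec()/(np.pi/4)
    print('go',p,yawdeg,'shift',sh.round(4),'turn',rv.round(4),'| t',round(float(o['time']),2),'pos',np.round(o['tcp_pos'],4),'yaw',np.degrees(np.arctan2(Rt[1,0],Rt[0,0])).round(2),'F',np.round(o['contact_force'],1),'w',round(float(o['grip_width']),4),'q',np.round(o['q'],2))
E
python3 - <<'E'
from h import *
T=Cam('top');S=Cam('scene')
print(tri([(T,(198.55,327.35)),(S,(444.4,299.7))]))
print(T.at((198.55,327.35),.062),S.at((444.4,299.7),.062))
go([.43,.245,.216],30)
E
```

```text
(array([0.43936453, 0.24527795, 0.05885572]), [array([ 0., -0.]), array([0., 0.])])
[0.43904767 0.24467626 0.062     ] [0.44137172 0.24661674 0.062     ]
go [0.43, 0.245, 0.216] 30 shift [-1.6319e+00  1.4000e-03 -1.7580e+00] turn [ 5.000e-04  9.987e-01 -1.200e-03] | t 0.15 pos [0.1753 0.6515 0.2159] yaw 74.94 F [-0.5 -0.2  0.3] w 0.0939 q [-1.46  0.43  0.07  1.61 -0.03  1.11 -0.07]
```

jog_arm(motion="-0.2 0 -0.22 0 0 0;-0.45 0 -0.5 0 0 0;-0.7 0 -0.75 0 0.2 0;-0.9 0 -0.95 0 0.45 0;-0.95 0 -1 0 0.7 0;-0.95 0 -1 0 0.9 0;-0.95 0 -1 0 1 0;-0.95 0 -1 0 1 0", grip=0)

```text
time: 1.15
tcp_pos: [0.319, 0.416, 0.2161]
tcp_rot: [-0.683, 0.683, 0.183, -0.183]
contact_force: [0.1, -0.2, 0.4]
grip_width: 0.0942
```

Run:
```python
from h import *
go([.43,.245,.19],30)
```

```text
go [0.43, 0.245, 0.19] 30 shift [ 0.0537  0.1313 -1.0178] turn [ 0.0011 -0.0006 -0.001 ] | t 1.15 pos [0.319  0.416  0.2161] yaw 29.97 F [ 0.1 -0.2  0.4] w 0.0942 q [-1.28  0.18  0.27  1.95 -0.06  1.02 -0.46]
```

jog_arm(motion="0.03 0.05 -0.25 0 0 0;0.05 0.1 -0.5 0 0 0;0.05 0.13 -0.75 0 0 0;0.05 0.13 -0.95 0 0 0;0.05 0.13 -1 0 0 0;0.05 0.13 -1 0 0 0")

```text
time: 1.9
tcp_pos: [0.4276, 0.2477, 0.1903]
tcp_rot: [-0.683, 0.683, 0.183, -0.183]
contact_force: [0.1, 1.5, 0.7]
grip_width: 0.0939
```

Run:
```python
from h import *
w=Cam('wrist');i=manip.snapshot('wrist');cv2.imwrite('pics/w1.png',i)
np.savez('w1.npz',t=w.t,R=w.R)
print(w.proj([[.44,.2455,.062],[.44,.2455,0]]))
go([.44,.245,.05],30)
```

```text
[[336.19367635 244.3294188 ]
 [334.25033665 226.00443435]]
go [0.44, 0.245, 0.05] 30 shift [ 0.0473  0.7009 -0.0467] turn [ 0.0008  0.0013 -0.0011] | t 1.95 pos [0.4272 0.2485 0.1902] yaw 30.06 F [-0.2  0.9  0. ] w 0.0941 q [-1.02  0.16  0.4   2.05 -0.08  0.95 -0.05]
```

View pics/w1.png

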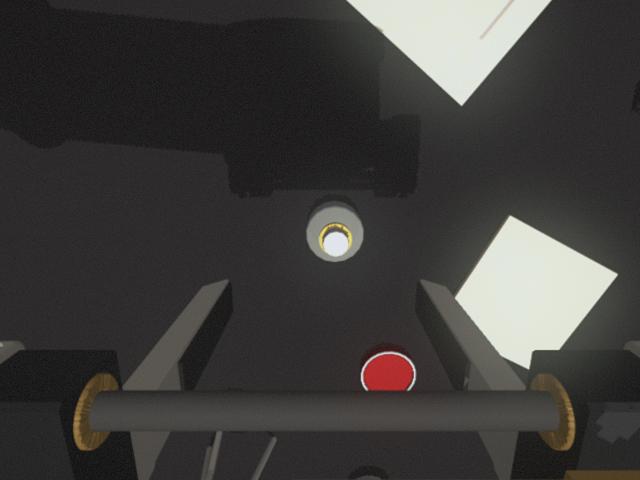

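Run:
```python
from h import *
w=Cam('wrist');d=np.load('w1.npz');w.t=d['t'];w.R=d['R']
print(w.at((335.5,243.5),.062))
i=cv2.imread('pics/w1.png');crop(i,440,200,200,150,'w1a.png')
for p in [(.5774,.3387),(.5844,.2091),(.7082,.3454),(.7142,.215)]: print(p,w.proj([*p,.006]))
```

```text
[0.43915148 0.24582524 0.062     ]
w1a.png (600, 800, 3) scale 4.0
(0.5774, 0.3387) [[509.15708565 215.28490443]]
(0.5844, 0.2091) [[437.01194987 324.92991091]]
(0.7082, 0.3454) [[618.59990091 274.16583748]]
(0.7142, 0.215) [[539.50714149 374.86842543]]
```

View pics/w1a.png

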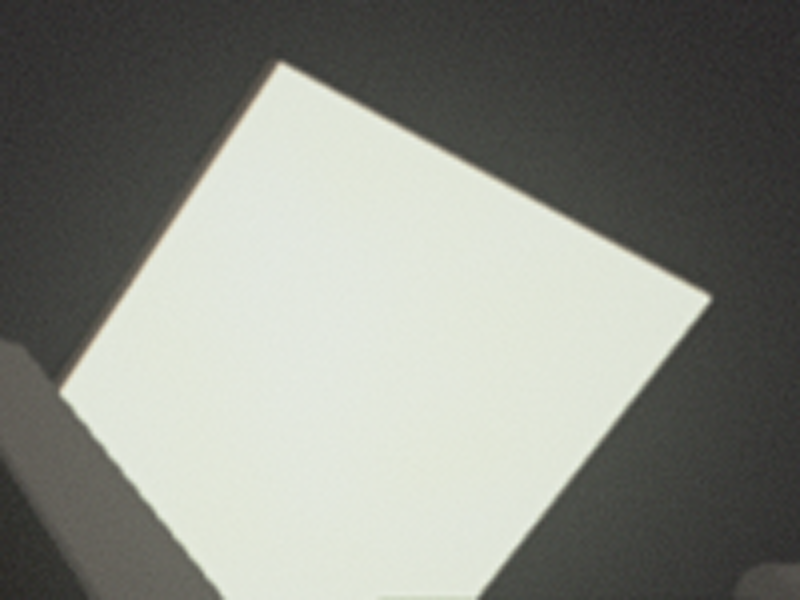

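jog_arm(motion="0.01 0.1 -0.01 0 0 0;0.03 0.3 -0.03 0 0 0;0.047 0.5 -0.047 0 0 0;0.047 0.65 -0.047 0 0 0;0.047 0.7 -0.047 0 0 0;0.047 0.7 -0.047 0 0 0")

```text
time: 2.7
tcp_pos: [0.4396, 0.2456, 0.0502]
tcp_rot: [-0.682, 0.683, 0.183, -0.184]
contact_force: [0.3, 0.2, 0.8]
grip_width: 0.0942
```

Run:
```python
from h import *
go([.4402,.2455,.016],30)
```

```text
go [0.4402, 0.2455, 0.016] 30 shift [ 0.0025  0.1711 -0.0016] turn [ 0.0008  0.003  -0.0019] | t 2.7 pos [0.4396 0.2456 0.0502] yaw 30.13 F [0.3 0.2 0.8] w 0.0942 q [-0.93  0.4   0.35  2.14 -0.22  0.64  0.1 ]
```

jog_arm(motion="0 0.06 0 0 0 0;0 0.12 0 0 0 0;0 0.16 0 0 0 0;0 0.17 0 0 0 0;0 0.17 0 0 0 0")

```text
time: 3.32
tcp_pos: [0.4396, 0.2454, 0.0162]
tcp_rot: [-0.682, 0.683, 0.183, -0.184]
contact_force: [0.6, 0.7, -0.3]
grip_width: 0.094
```

jog_arm(motion="0 0 0 0 0 0;0 0 0 0 0 0;0 0 0 0 0 0;0 0 0 0 0 0;0 0 0 0 0 0;0 0 0 0 0 0", grip=1, grip_force=15)

```text
time: 4.08
tcp_pos: [0.4397, 0.2455, 0.0162]
tcp_rot: [-0.682, 0.683, 0.183, -0.184]
contact_force: [-0.0, 0.0, 1.0]
grip_width: 0.0514
```

Run:
```python
from h import *
go([.4402,.2455,.05],30)
```

```text
go [0.4402, 0.2455, 0.05] 30 shift [ 0.0021 -0.1689 -0.0013] turn [ 0.0008  0.0028 -0.002 ] | t 4.08 pos [0.4397 0.2455 0.0162] yaw 30.12 F [-0.  0.  1.] w 0.0514 q [-0.9   0.46  0.32  2.15 -0.26  0.57  0.13]
```

jog_arm(motion="0 -0.05 0 0 0 0;0 -0.12 0 0 0 0;0 -0.18 0 0 0 0;0 -0.2 0 0 0 0;0 -0.2 0 0 0 0")

```text
time: 4.7
tcp_pos: [0.4398, 0.2458, 0.0566]
tcp_rot: [-0.683, 0.683, 0.184, -0.184]
contact_force: [-0.0, -0.8, -1.8]
grip_width: 0.0513
```

Run:
```python
from h import *
go([.646,.277,.052],30)
```

```text
go [0.646, 0.277, 0.052] 30 shift [ 0.9701  0.0221 -0.3825] turn [ 0.0005  0.003  -0.0011] | t 4.7 pos [0.4398 0.2458 0.0566] yaw 30.13 F [-0.  -0.8 -1.8] w 0.0513 q [-0.93  0.39  0.35  2.14 -0.21  0.66  0.1 ]
```

jog_arm(motion="0.1 0 -0.04 0 0 0;0.3 0 -0.12 0 0 0;0.5 0 -0.2 0 0 0;0.7 0 -0.28 0 0 0;0.87 0.01 -0.34 0 0 0;0.95 0.02 -0.375 0 0 0;0.97 0.022 -0.382 0 0 0;0.97 0.022 -0.382 0 0 0")

```text
time: 5.7
tcp_pos: [0.6452, 0.2769, 0.0515]
tcp_rot: [-0.683, 0.683, 0.183, -0.184]
contact_force: [-0.2, -0.3, -1.8]
grip_width: 0.0515
```

Run:
```python
from h import *
i=manip.snapshot('top');cv2.imwrite('pics/t2.png',i);crop(i,140,180,120,120,'t2a.png',600,600)
w=Cam('wrist');np.savez('w2.npz',t=w.t,R=w.R);i=manip.snapshot('wrist');cv2.imwrite('pics/w2.png',i)
go([.646,.277,.0225],30)
```

```text
t2a.png (600, 600, 3) scale 5.0
go [0.646, 0.277, 0.0225] 30 shift [ 0.004   0.1475 -0.0026] turn [ 0.0001  0.0033 -0.0018] | t 5.8 pos [0.6451 0.2771 0.052 ] yaw 30.15 F [-0.1  0.1 -1.8] w 0.0518 q [-0.73  0.66  0.34  1.67 -0.27  0.86  0.25]
```

View pics/w2.png

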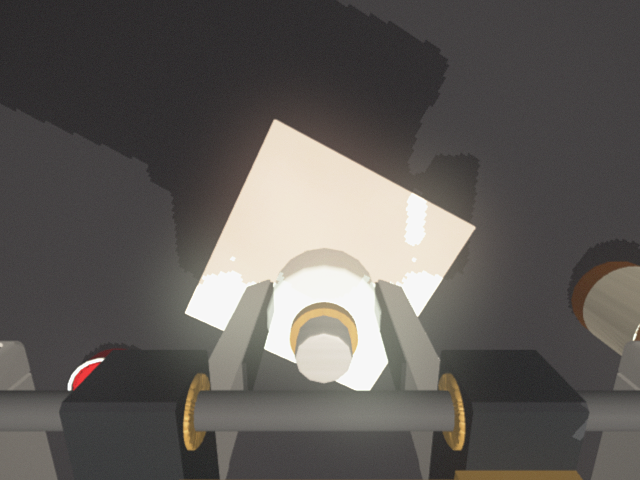

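Run:
```python
from h import *
w=Cam('wrist');d=np.load('w2.npz');w.t=d['t'];w.R=d['R']
c=np.array([w.at(p,.006) for p in [(275,120),(475,227),(372,390),(187,313)]]);print(c.round(4),c.mean(0))
print('cap',w.at((324,362),.098), w.proj([.6451,.2771,.098]))
i=cv2.imread('pics/w2.png');crop(i,170,230,240,180,'w2a.png')
```

```text
[[0.5785 0.3384 0.006 ]
 [0.707  0.3444 0.006 ]
 [0.7146 0.22   0.006 ]
 [0.5851 0.2097 0.006 ]] [0.64627823 0.27813614 0.006     ]
cap [0.64550507 0.27575168 0.098     ] [[324.88554658 358.77028119]]
w2a.png (600, 800, 3) scale 3.3333333333333335
```

View pics/w2a.png

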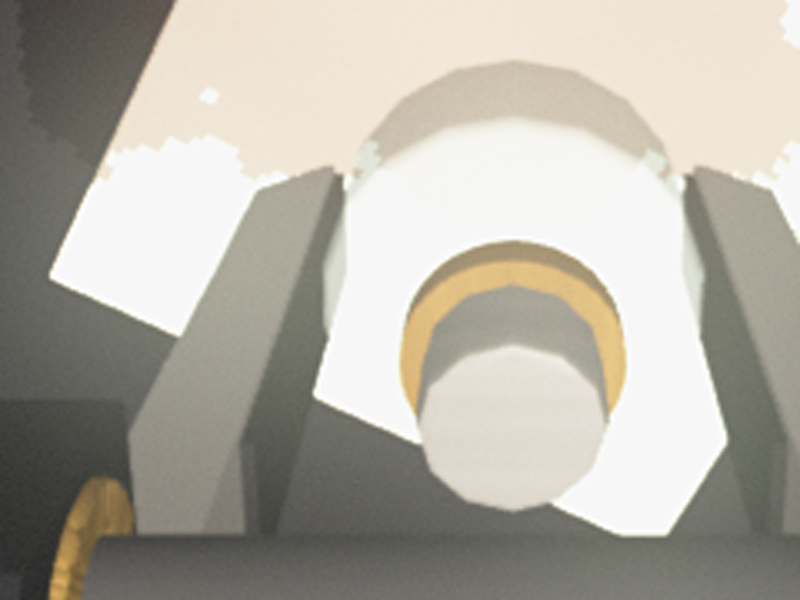

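jog_arm(motion="0.004 0.05 -0.003 0 0 0;0.004 0.1 -0.003 0 0 0;0.004 0.135 -0.003 0 0 0;0.004 0.146 -0.003 0 0 0;0.004 0.148 -0.003 0 0 0;0.004 0.148 -0.003 0 0 0")

```text
time: 6.55
tcp_pos: [0.6461, 0.277, 0.0224]
tcp_rot: [-0.683, 0.683, 0.184, -0.184]
contact_force: [-0.1, -0.5, -1.3]
grip_width: 0.0515
```

jog_arm(motion="0 0 0 0 0 0;0 0 0 0 0 0;0 0 0 0 0 0;0 0 0 0 0 0;0 0 0 0 0 0;0 0 0 0 0 0", grip=0)

```text
time: 7.3
tcp_pos: [0.6462, 0.277, 0.0224]
tcp_rot: [-0.683, 0.683, 0.184, -0.184]
contact_force: [-0.2, 0.8, -0.1]
grip_width: 0.0938
```

jog_arm(motion="0 -0.1 0 0 0 0;0 -0.3 0 0 0 0;0 -0.55 0 0 0 0;0 -0.8 0 0 0 0;0 -0.95 0 0 0 0;0 -1 0 0 0 0;0 -1 0 0 0 0")

```text
time: 8.18
tcp_pos: [0.6464, 0.2771, 0.223]
tcp_rot: [-0.683, 0.683, 0.184, -0.184]
contact_force: [0.3, -0.6, -0.5]
grip_width: 0.094
```

Run:
```python
from h import *
w=Cam('wrist');np.savez('w3.npz',t=w.t,R=w.R);i=manip.snapshot('wrist');cv2.imwrite('pics/w3.png',i)
crop(i,200,180,240,180,'w3a.png')
print(w.proj([[.646,.277,.068],[.646,.277,.038]]))
go([.464,-.0145,.23],-15)
```

```text
w3a.png (600, 800, 3) scale 3.3333333333333335
[[323.86350896 226.74519613]
 [323.86937912 219.11993128]]
go [0.464, -0.0145, 0.23] -15 shift [-1.519  -0.0376 -0.8036] turn [ 9.0000e-04  1.0035e+00 -2.2000e-03] | t 8.22 pos [0.6459 0.2771 0.2219] yaw 30.16 F [ 0.4  0.3 -0.6] w 0.094 q [-0.78  0.49  0.4   1.54 -0.2   1.15  0.19]
```

View pics/w3.png

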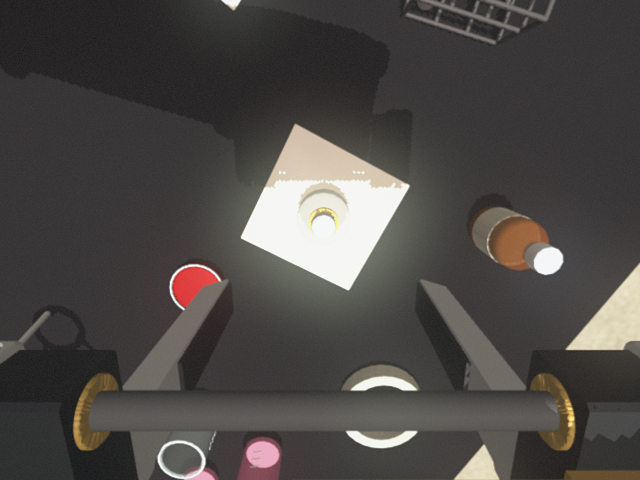

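View pics/w3a.png

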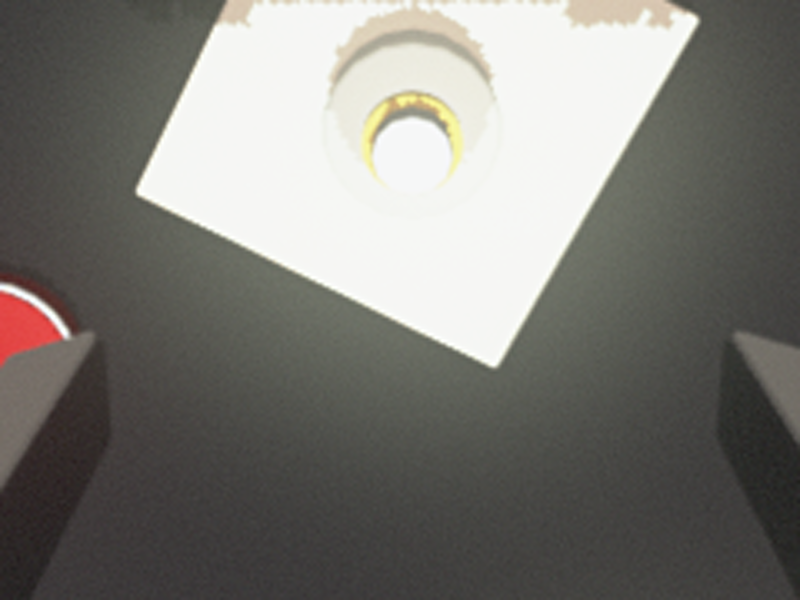

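Run:
```python
from h import *
w=Cam('wrist');d=np.load('w3.npz');w.t=d['t'];w.R=d['R']
c=np.array([w.at(p,.006) for p in [(295.5,124),(409,185),(348.7,289.7),(241.5,238)]]);print(c.round(4),c.mean(0), np.linalg.norm(np.diff(c,axis=0),axis=1))
print('cap',w.at((323.6,225.6),.068))
```

```text
[[0.5784 0.3386 0.006 ]
 [0.7065 0.3446 0.006 ]
 [0.7131 0.2158 0.006 ]
 [0.5848 0.2094 0.006 ]] [0.64569012 0.27709489 0.006     ] [0.12824239 0.12904976 0.12845949]
cap [0.64528054 0.27777823 0.068     ]
```

jog_arm(motion="-0.2 -0.04 -0.1 0 0 0;-0.45 -0.04 -0.2 0 0.2 0;-0.7 -0.04 -0.35 0 0.4 0;-0.9 -0.04 -0.5 0 0.6 0;-1 -0.04 -0.65 0 0.8 0;-1 -0.04 -0.75 0 0.95 0;-1 -0.04 -0.8 0 1 0;-1 -0.04 -0.8 0 1 0")

```text
time: 9.22
tcp_pos: [0.5533, 0.0382, 0.2295]
tcp_rot: [-0.7, 0.702, -0.092, 0.09]
contact_force: [0.3, 0.1, 0.5]
grip_width: 0.0939
```

Run:
```python
from h import *
go([.464,-.0145,.23],-15)
```

```text
go [0.464, -0.0145, 0.23] -15 shift [-0.3644 -0.0006 -0.3685] turn [ 0.0031  0.0049 -0.0028] | t 9.22 pos [0.5533 0.0382 0.2295] yaw -14.78 F [0.3 0.1 0.5] w 0.0939 q [-0.72  0.25  0.64  1.89 -0.17  1.06 -0.27]
```

jog_arm(motion="-0.12 0 -0.12 0 0 0;-0.26 0 -0.26 0 0 0;-0.34 0 -0.35 0 0 0;-0.364 0 -0.368 0 0 0;-0.364 0 -0.368 0 0 0")

```text
time: 9.85
tcp_pos: [0.4644, -0.0135, 0.23]
tcp_rot: [-0.701, 0.702, -0.091, 0.089]
contact_force: [0.4, 0.7, 0.3]
grip_width: 0.094
```

Run:
```python
from h import *
w=Cam('wrist');np.savez('w4.npz',t=w.t,R=w.R);i=manip.snapshot('wrist');cv2.imwrite('pics/w4.png',i)
crop(i,220,200,200,150,'w4a.png')
print(w.proj([[.464,-.0145,.12]]))
go([.464,-.0145,.106],-15)
```

```text
w4a.png (600, 800, 3) scale 4.0
[[323.72805998 241.93543355]]
go [0.464, -0.0145, 0.106] -15 shift [-0.001   0.6197 -0.0043] turn [ 0.0031  0.0073 -0.0024] | t 9.9 pos [ 0.4647 -0.0135  0.2299] yaw -14.67 F [-0.6  0.4  0.9] w 0.0937 q [-0.75  0.05  0.67  2.07 -0.04  1.03 -0.31]
```

View pics/w4a.png

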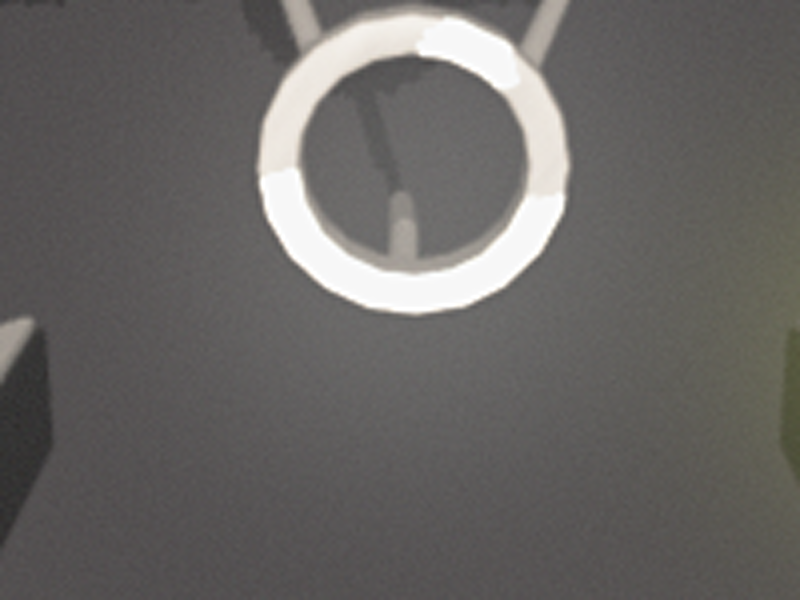

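Run:
```python
from h import *
w=Cam('wrist');d=np.load('w4.npz');w.t=d['t'];w.R=d['R']
p=w.at((323.4,240.2),.12);print(p)
go([p[0],p[1],.106],-15)
```

```text
[ 0.46410732 -0.01310035  0.12      ]
go [np.float64(0.46410731685071266), np.float64(-0.01310034970946293), 0.106] -15 shift [-0.0023  0.6197  0.0026] turn [ 0.0031  0.0073 -0.0024] | t 9.9 pos [ 0.4647 -0.0135  0.2299] yaw -14.67 F [-0.6  0.4  0.9] w 0.0937 q [-0.75  0.05  0.67  2.07 -0.04  1.03 -0.31]
```

jog_arm(motion="-0.002 0.1 0 0 0 0;-0.002 0.28 0 0 0 0;-0.002 0.45 0 0.002 0.005 -0.001;-0.002 0.56 0 0.003 0.007 -0.002;-0.002 0.61 0 0.003 0.007 -0.002;-0.002 0.62 0 0.003 0.007 -0.002;-0.002 0.62 0 0.003 0.007 -0.002")

```text
time: 10.78
tcp_pos: [0.4646, -0.0135, 0.1064]
tcp_rot: [0.701, -0.701, 0.092, -0.092]
contact_force: [-0.7, 0.2, -0.1]
grip_width: 0.0939
```

jog_arm(motion="0 0 0 0 0 0;0 0 0 0 0 0;0 0 0 0 0 0;0 0 0 0 0 0;0 0 0 0 0 0", grip=1, grip_force=25)

```text
time: 11.4
tcp_pos: [0.4648, -0.0136, 0.1065]
tcp_rot: [0.701, -0.701, 0.092, -0.092]
contact_force: [0.9, -0.9, -0.2]
grip_width: 0.0583
```

Run:
```python
from h import *
go([.464,-.0135,.206],-15)
```

```text
go [0.464, -0.0135, 0.206] -15 shift [-0.0034 -0.4974 -0.0006] turn [-0.0004  0.0005  0.001 ] | t 11.4 pos [ 0.4648 -0.0136  0.1065] yaw -14.98 F [ 0.9 -0.9 -0.2] w 0.0583 q [-0.66  0.27  0.64  2.2  -0.24  0.74 -0.12]
```

jog_arm(motion="0 -0.05 0 0 0 0;0 -0.17 0 0 0 0;0 -0.32 0 0 0 0;0 -0.44 0 0 0 0;0 -0.49 0 0 0 0;0 -0.5 0 0 0 0")

```text
time: 12.15
tcp_pos: [0.4647, -0.0134, 0.2068]
tcp_rot: [0.701, -0.701, 0.092, -0.093]
contact_force: [-0.8, -0.4, -3.5]
grip_width: 0.0584
```

Run:
```python
from h import *
w=Cam('wrist');np.savez('w5.npz',t=w.t,R=w.R);i=manip.snapshot('wrist');cv2.imwrite('pics/w5.png',i)
o=manip.observe();Rt=rot(o['tcp_rot']).as_matrix()
print(w.proj([o['tcp_pos']+[0,0,.0135],o['tcp_pos']+[0,0,.0015]]))
go([.645,.20,.206],15)
go([.6457,.277,.206],15)
```

```text
[[323.22987118 316.74982712]
 [323.24386455 305.10373914]]
go [0.645, 0.2, 0.206] 15 shift [0.5961 0.0033 1.2642] turn [-4.00e-04 -6.66e-01  9.00e-04] | t 12.2 pos [ 0.4645 -0.0135  0.2065] yaw -14.97 F [-0.2  0.2 -3. ] w 0.0584 q [-0.76  0.09  0.69  2.1  -0.07  0.97 -0.29]
go [0.6457, 0.277, 0.206] 15 shift [0.5    0.0034 1.637 ] turn [-4.00e-04 -6.66e-01  9.00e-04] | t 12.2 pos [ 0.4645 -0.0135  0.2065] yaw -14.97 F [-0.2  0.2 -3. ] w 0.0584 q [-0.76  0.09  0.69  2.1  -0.07  0.97 -0.29]
```

View pics/w5.png

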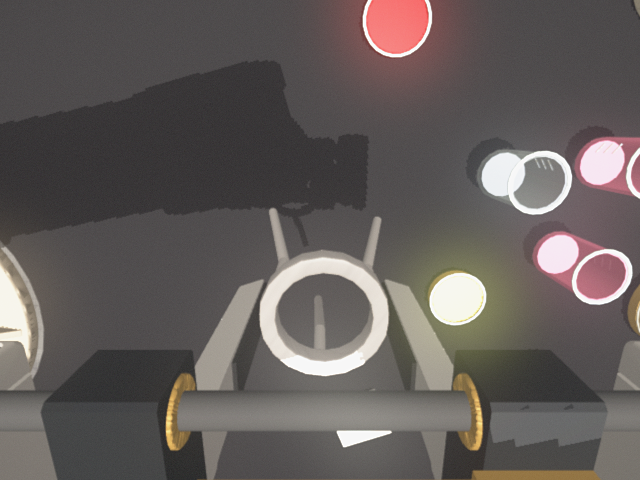

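jog_arm(motion="0.03 0 0.1 0 0 0;0.09 0 0.28 0 -0.05 0;0.15 0 0.5 0 -0.2 0;0.2 0 0.7 0 -0.35 0;0.26 0 0.85 0 -0.5 0;0.29 0 0.94 0 -0.6 0;0.3 0 0.98 0 -0.66 0;0.3 0 0.98 0 -0.666 0")

```text
time: 13.2
tcp_pos: [0.5728, 0.1606, 0.2057]
tcp_rot: [-0.701, 0.701, 0.092, -0.093]
contact_force: [-0.7, -0.6, -3.0]
grip_width: 0.0582
```

Run:
```python
from h import *
go([.6457,.277,.206],15)
```

```text
go [0.6457, 0.277, 0.206] 15 shift [ 0.5027 -0.0019  0.4678] turn [ 0.0004  0.0002 -0.0007] | t 13.2 pos [0.5728 0.1606 0.2057] yaw 15.01 F [-0.7 -0.6 -3. ] w 0.0582 q [-0.79  0.33  0.51  1.82 -0.19  1.03  0.06]
```

jog_arm(motion="0.05 0 0.05 0 0 0;0.15 0 0.14 0 0 0;0.28 0 0.26 0 0 0;0.4 0 0.37 0 0 0;0.47 0 0.44 0 0 0;0.503 0 0.463 0 0 0;0.503 0 0.463 0 0 0")

```text
time: 14.08
tcp_pos: [0.646, 0.276, 0.2054]
tcp_rot: [-0.701, 0.701, 0.092, -0.092]
contact_force: [-0.4, -1.3, -3.5]
grip_width: 0.0583
```

Run:
```python
from h import *
w=Cam('wrist');np.savez('w6.npz',t=w.t,R=w.R);i=manip.snapshot('wrist');cv2.imwrite('pics/w6.png',i)
o=manip.observe();print(w.proj([o['tcp_pos']+[0,0,.0135],[.6455,.2773,.068]]))
cv2.imwrite('pics/s6.png',manip.snapshot('scene'))
go([.6457,.277,.1125],15)
```

```text
[[323.70020567 318.18614166]
 [324.0258092  230.02088574]]
go [0.6457, 0.277, 0.1125] 15 shift [0.0019 0.4661 0.0094] turn [ 0.0007 -0.0012 -0.0009] | t 14.18 pos [0.6459 0.2752 0.2057] yaw 14.95 F [ 0.3 -0.7 -3.1] w 0.0585 q [-0.82  0.51  0.47  1.57 -0.25  1.12 -0.03]
```

View pics/w6.png

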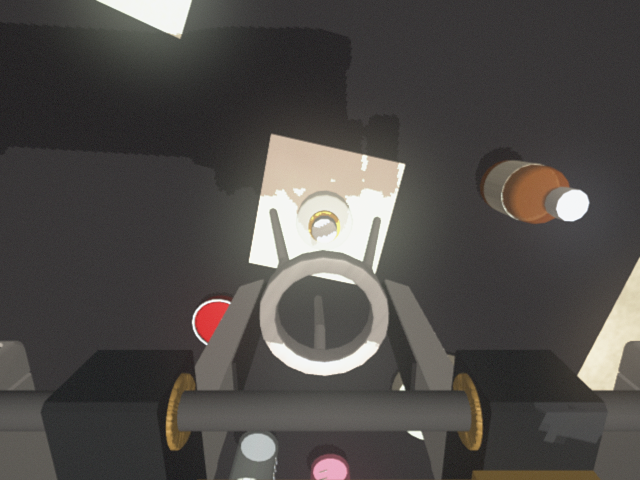

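View pics/s6.png

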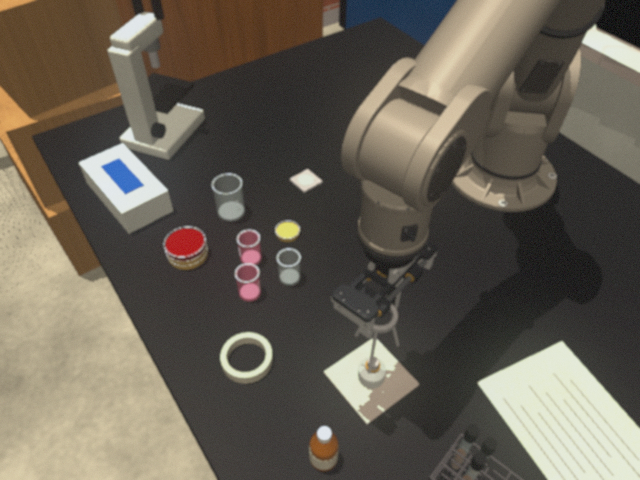

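Run:
```python
from h import *
w=Cam('wrist');d=np.load('w6.npz');w.t=d['t'];w.R=d['R']
i=cv2.imread('pics/w6.png');crop(i,240,240,160,150,'w6a.png')
for z in(.2175,.2192): print(w.at((324,314),z))
c=np.array([w.at(p,.006) for p in [(270,135),(405,163),(375,286),(249,264)]]);print(c.round(4),c.mean(0))
```

```text
w6a.png (600, 640, 3) scale 4.0
[0.64571669 0.27665518 0.2175    ]
[0.64549259 0.27749446 0.2192    ]
[[0.5772 0.3372 0.006 ]
 [0.707  0.3453 0.006 ]
 [0.7167 0.2172 0.006 ]
 [0.5845 0.207  0.006 ]] [0.64637995 0.27667216 0.006     ]
```

View pics/w6a.png

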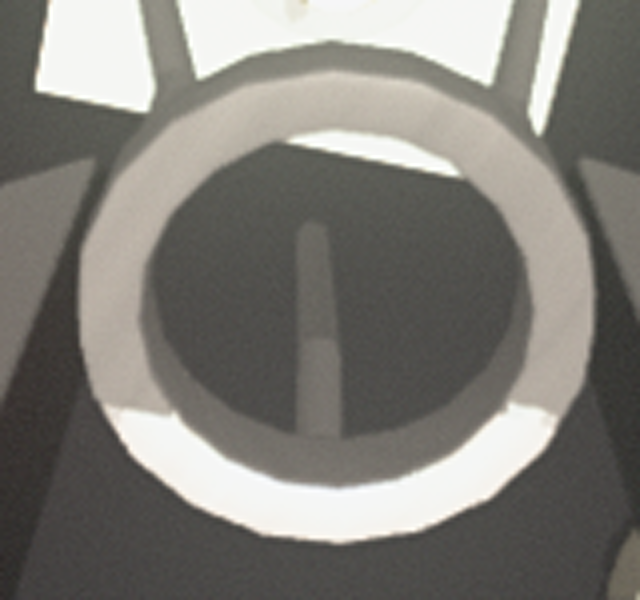

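jog_arm(motion="0 0.05 0.006 0 0 0;0 0.14 0.006 0 0 0;0 0.25 0.006 0 0 0;0 0.35 0.006 0 0 0;0 0.42 0.006 0 0 0;0 0.455 0.006 0 0 0;0 0.466 0.006 0 0 0;0 0.466 0.006 0 0 0")

```text
time: 15.18
tcp_pos: [0.6459, 0.2763, 0.1131]
tcp_rot: [-0.701, 0.701, 0.092, -0.092]
contact_force: [0.1, -0.2, -2.9]
grip_width: 0.0579
```

Run:
```python
from h import *
cv2.imwrite('pics/s7.png',manip.snapshot('scene'))
i=cv2.imread('pics/s7.png');crop(i,300,250,160,180,'s7a.png')
go([.6457,.277,.1125],15)
```

```text
s7a.png (600, 533, 3) scale 3.3333333333333335
go [0.6457, 0.277, 0.1125] 15 shift [-0.      0.003   0.0033] turn [ 0.0003 -0.0013  0.0003] | t 15.22 pos [0.6459 0.2764 0.1131] yaw 14.94 F [ 0.4 -0.4 -2.6] w 0.0581 q [-0.8   0.6   0.44  1.64 -0.3   0.96  0.  ]
```

View pics/s7a.png

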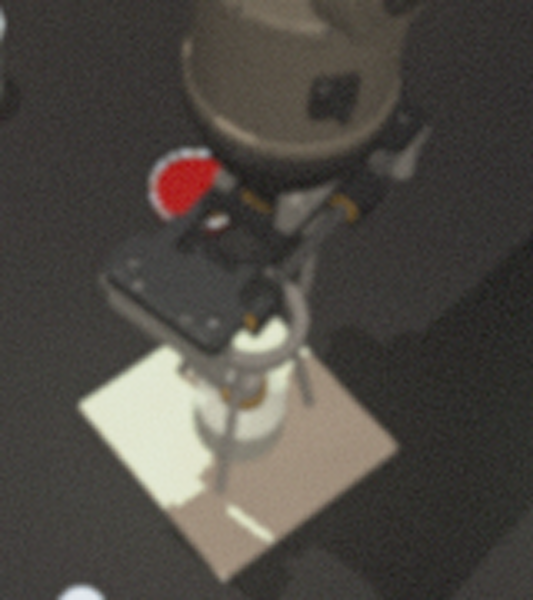

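Tripod sits over the lamp, feet just above the mat. Lower the last 1 mm, release, rise.

jog_arm(motion="0 0.002 0 0 0 0;0 0.004 0 0 0 0;0 0.006 0 0 0 0;0 0.006 0 0 0 0")

```text
time: 15.72
tcp_pos: [0.6462, 0.2765, 0.1124]
tcp_rot: [0.701, -0.701, -0.092, 0.092]
contact_force: [-0.9, -0.4, 4.9]
grip_width: 0.0579
```

jog_arm(motion="0 0 0 0 0 0;0 0 0 0 0 0;0 0 0 0 0 0;0 0 0 0 0 0;0 0 0 0 0 0", grip=0)

```text
time: 16.35
tcp_pos: [0.6462, 0.2766, 0.1124]
tcp_rot: [0.701, -0.701, -0.092, 0.092]
contact_force: [1.2, -0.0, -0.1]
grip_width: 0.0937
```

jog_arm(motion="0 -0.1 0 0 0 0;0 -0.25 0 0 0 0;0 -0.4 0 0 0 0;0 -0.55 0 0 0 0;0 -0.6 0 0 0 0;0 -0.6 0 0 0 0")

```text
time: 17.1
tcp_pos: [0.6462, 0.2766, 0.2332]
tcp_rot: [0.701, -0.701, -0.093, 0.091]
contact_force: [0.3, -0.2, -1.2]
grip_width: 0.094
```

Run:
```python
from h import *
w=Cam('wrist');np.savez('w8.npz',t=w.t,R=w.R);i=manip.snapshot('wrist');cv2.imwrite('pics/w8.png',i)
print(w.proj([[.6457,.277,.126],[.6455,.2773,.068]]))
go([.48,-0.05,.25],-30);go([.442,-.2575,.2],-30)
```

```text
[[323.24518907 241.31818834]
 [323.0713722  223.04626977]]
go [0.48, -0.05, 0.25] -30 shift [-1.2221 -0.0903 -1.3632] turn [-4.000e-04  9.989e-01  1.000e-03] | t 17.15 pos [0.6458 0.2765 0.2321] yaw 14.95 F [-0.9  0.4 -0.6] w 0.0938 q [-0.83  0.49  0.48  1.54 -0.24  1.17 -0.04]
go [0.442, -0.2575, 0.2] -30 shift [-1.6735  0.1593 -2.3166] turn [-4.000e-04  9.989e-01  1.000e-03] | t 17.15 pos [0.6458 0.2765 0.2321] yaw 14.95 F [-0.9  0.4 -0.6] w 0.0938 q [-0.83  0.49  0.48  1.54 -0.24  1.17 -0.04]
```

View pics/w8.png

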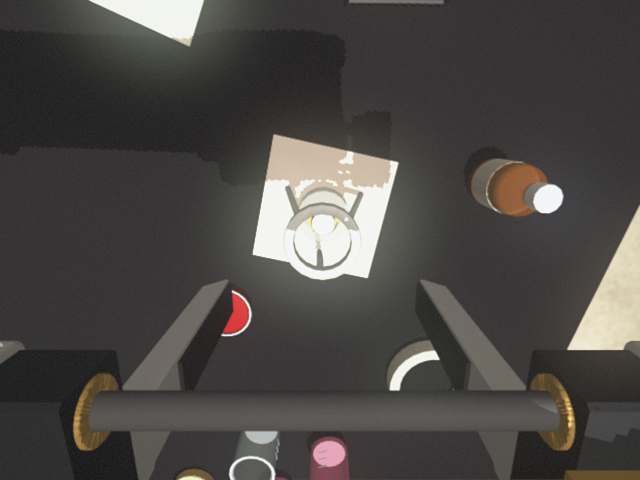

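jog_arm(motion="-0.1 0 -0.15 0 0 0;-0.25 0 -0.35 0 0.05 0;-0.4 0 -0.6 0 0.1 0;-0.55 0 -0.8 0 0.15 0;-0.68 0 -0.95 0 0.19 0;-0.71 0 -1 0 0.19 0;-0.71 0 -1 0 0.19 0")

```text
time: 18.02
tcp_pos: [0.5601, 0.0466, 0.2317]
tcp_rot: [0.706, -0.706, -0.039, 0.039]
contact_force: [-0.9, -0.5, 0.2]
grip_width: 0.0941
```

Run:
```python
from h import *
go([.442,-.2575,.2],6.5)
```

```text
go [0.442, -0.2575, 0.2] 6.5 shift [-0.7562  0.1578 -1.4455] turn [-0.0002 -0.0025  0.0004] | t 18.02 pos [0.5601 0.0466 0.2317] yaw 6.39 F [-0.9 -0.5  0.2] w 0.0941 q [-0.69  0.25  0.6   1.87 -0.16  1.06  0.08]
```

jog_arm(motion="-0.1 0 -0.18 0 0 0;-0.24 0 -0.45 0 0 0;-0.37 0 -0.7 0 0 0;-0.48 0 -0.9 0 0 0;-0.52 0 -0.98 0 0 0;-0.53 0 -1 0 0 0;-0.53 0 -1 0 0 0")

```text
time: 18.9
tcp_pos: [0.4778, -0.1626, 0.2314]
tcp_rot: [0.706, -0.706, -0.04, 0.04]
contact_force: [-0.2, 0.1, 1.0]
grip_width: 0.0937
```

Run:
```python
from h import *
go([.442,-.2575,.13],6.5)
```

```text
go [0.442, -0.2575, 0.13] 6.5 shift [-0.2316  0.5069 -0.4511] turn [-0.0001 -0.0002 -0.0001] | t 18.9 pos [ 0.4778 -0.1626  0.2314] yaw 6.49 F [-0.2  0.1  1. ] w 0.0937 q [-0.45  0.15  0.72  2.   -0.11  1.04  0.44]
```

jog_arm(motion="-0.06 0.1 -0.1 0 0 0;-0.13 0.25 -0.25 0 0 0;-0.2 0.4 -0.38 0 0 0;-0.225 0.48 -0.44 0 0 0;-0.232 0.507 -0.451 0 0 0;-0.232 0.507 -0.451 0 0 0")

```text
time: 19.65
tcp_pos: [0.4425, -0.2565, 0.1299]
tcp_rot: [0.706, -0.706, -0.04, 0.041]
contact_force: [-0.3, 0.3, 0.6]
grip_width: 0.0941
```

Run:
```python
from h import *
w=Cam('wrist');np.savez('w9.npz',t=w.t,R=w.R);i=manip.snapshot('wrist');cv2.imwrite('pics/w9.png',i)
crop(i,220,160,200,150,'w9a.png')
print(w.proj([[.442,-.2575,.008]]))
go([.442,-.2575,.012],6.5)
```

```text
w9a.png (600, 800, 3) scale 4.0
[[323.21844106 237.84336454]]
go [0.442, -0.2575, 0.012] 6.5 shift [-0.0044  0.5915 -0.0044] turn [-0.0002  0.0016  0.0003] | t 19.7 pos [ 0.4427 -0.2566  0.1303] yaw 6.57 F [ 0.3  1.1 -0.6] w 0.094 q [-0.2   0.32  0.72  2.08 -0.29  0.83  0.81]
```

View pics/w9a.png

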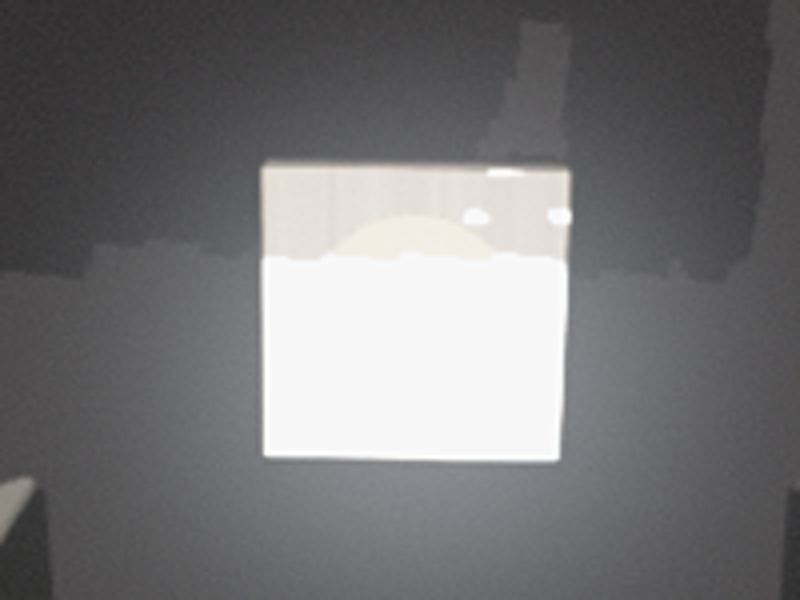

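Run:
```python
from h import *
w=Cam('wrist');d=np.load('w9.npz');w.t=d['t'];w.R=d['R']
f=lambda p:(220+(p[0]+.5)/4-.5,160+(p[1]+.5)/4-.5)
c=np.array([w.at(f(p),.008) for p in [(262,165),(571,171),(559,461),(263,456)]]);m=c.mean(0);print(c.round(4),m)
e=c[[1,2]].mean(0)-c[[0,3]].mean(0);g=c[[0,1]].mean(0)-c[[2,3]].mean(0)
print(np.linalg.norm(e),np.degrees(np.arctan2(e[1],e[0])),np.linalg.norm(g),np.degrees(np.arctan2(-g[0],g[1])))
go([m[0],m[1],.012],5.5)
```

```text
[[ 0.4094 -0.2314  0.008 ]
 [ 0.4689 -0.2257  0.008 ]
 [ 0.475  -0.2854  0.008 ]
 [ 0.4147 -0.2912  0.008 ]] [ 0.44197849 -0.25841598  0.008     ]
0.060131342022133986 5.499446491432767 0.06001466590140206 5.490899316983342
go [np.float64(0.4419784946446008), np.float64(-0.2584159793167383), 0.012] 5.5 shift [-0.005   0.5915 -0.0089] turn [-0.0002  0.0238  0.0003] | t 19.7 pos [ 0.4427 -0.2566  0.1303] yaw 6.57 F [ 0.3  1.1 -0.6] w 0.094 q [-0.2   0.32  0.72  2.08 -0.29  0.83  0.81]
```

jog_arm(motion="-0.004 0.1 -0.007 0 0.02 0;-0.004 0.26 -0.007 0 0.024 0;-0.004 0.42 -0.007 0 0.024 0;-0.004 0.53 -0.007 0 0.024 0;-0.004 0.58 -0.007 0 0.024 0;-0.004 0.589 -0.007 0 0.024 0;-0.004 0.589 -0.007 0 0.024 0")

```text
time: 20.58
tcp_pos: [0.4428, -0.258, 0.0133]
tcp_rot: [-0.706, 0.706, 0.034, -0.034]
contact_force: [-0.4, 0.4, 0.7]
grip_width: 0.094
```

Run:
```python
from h import *
i=manip.snapshot('wrist');cv2.imwrite('pics/w10.png',i)
go([.442,-.258,.0125],5.5)
```

```text
go [0.442, -0.258, 0.0125] 5.5 shift [-0.0039  0.0042  0.0008] turn [0.0003 0.0001 0.0019] | t 20.62 pos [ 0.4428 -0.2581  0.0133] yaw 5.5 F [-0.6 -0.2  0.7] w 0.0939 q [-0.05  0.52  0.56  2.15 -0.49  0.6   0.96]
```

View pics/w10.png

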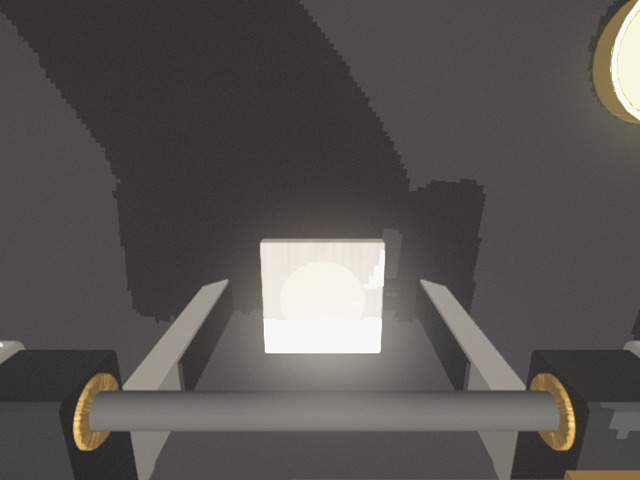

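Plate is squarely between the fingers (corners about 262–384, 240–353). Slightly lower, then grip.

jog_arm(motion="-0.002 0.003 0 0 0 0;-0.004 0.006 0 0 0 0;-0.004 0.006 0 0 0 0")

```text
time: 21.0
tcp_pos: [0.442, -0.2581, 0.0122]
tcp_rot: [-0.706, 0.706, 0.035, -0.033]
contact_force: [-0.7, 0.3, -0.6]
grip_width: 0.0936
```

jog_arm(motion="0 0 0 0 0 0;0 0 0 0 0 0;0 0 0 0 0 0;0 0 0 0 0 0;0 0 0 0 0 0;0 0 0 0 0 0", grip=1, grip_force=25)

```text
time: 21.75
tcp_pos: [0.442, -0.2581, 0.0122]
tcp_rot: [-0.706, 0.706, 0.035, -0.033]
contact_force: [0.6, -0.2, -0.4]
grip_width: 0.0597
```

jog_arm(motion="0 -0.06 0 0 0 0;0 -0.2 0 0 0 0;0 -0.4 0 0 0 0;0 -0.6 0 0 0 0;0 -0.8 0 0 0 0;0 -0.93 0 0 0 0;0 -0.97 0 0 0 0;0 -0.97 0 0 0 0")

```text
time: 22.75
tcp_pos: [0.4416, -0.2579, 0.2062]
tcp_rot: [0.706, -0.706, -0.035, 0.033]
contact_force: [-0.5, 1.1, -1.0]
grip_width: 0.0598
```

Run:
```python
from h import *
w=Cam('wrist');np.savez('w11.npz',t=w.t,R=w.R);i=manip.snapshot('wrist');cv2.imwrite('pics/w11.png',i)
crop(i,220,200,200,200,'w11a.png',600,600)
o=manip.observe();print(w.proj([o['tcp_pos']+[0,0,-.004]]))
go([.6457,.277,.22],5.5)
```

```text
w11a.png (600, 600, 3) scale 3.0
[[323.44320892 299.63840119]]
go [0.6457, 0.277, 0.22] 5.5 shift [ 1.274  -0.07    2.5638] turn [-0.0003  0.0003  0.0014] | t 22.8 pos [ 0.4414 -0.2579  0.2056] yaw 5.51 F [ 0.4  0.7 -0.6] w 0.0594 q [-0.29  0.21  0.8   2.02 -0.18  0.99  0.7 ]
```

View pics/w11a.png

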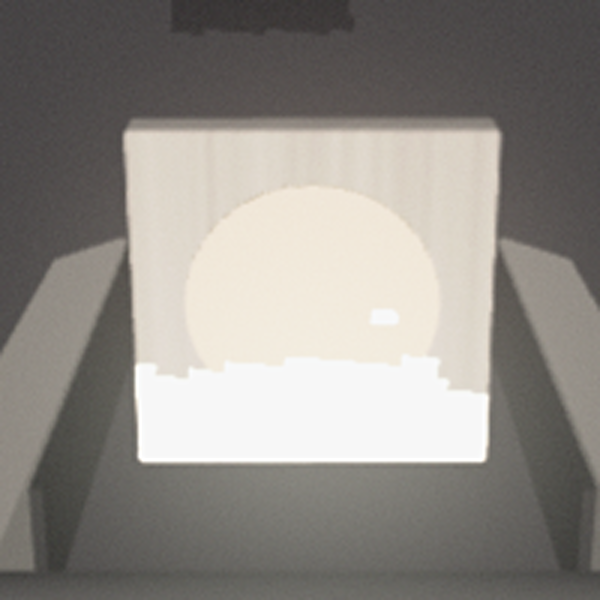

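Run:
```python
from h import *
w=Cam('wrist');d=np.load('w11.npz');w.t=d['t'];w.R=d['R']
o=manip.observe()
f=lambda p:(220+(p[0]+.5)/3-.5,200+(p[1]+.5)/3-.5)
c=np.array([w.at(f(p),.2056-.0042) for p in [(124,131),(501,131),(486,462),(140,462)]]);m=c.mean(0);print(c.round(4),m)
Rt=rot(o['tcp_rot']).as_matrix();print('offset in tool',Rt.T@(m-o['tcp_pos']),np.linalg.norm(c-np.roll(c,1,0),axis=1))
```

```text
[[ 0.4089 -0.2317  0.2014]
 [ 0.4686 -0.2259  0.2014]
 [ 0.4745 -0.2856  0.2014]
 [ 0.4147 -0.2913  0.2014]] [ 0.44167516 -0.25863333  0.2014    ]
offset in tool [ 0.00024333  0.00422275 -0.00080746] [0.05991742 0.05992588 0.05995617 0.06006953]
```

jog_arm(motion="0.05 0 0.1 0 0 0;0.15 0 0.3 0 0 0;0.27 0 0.55 0 0 0;0.38 0 0.77 0 0 0;0.46 -0.02 0.92 0 0 0;0.49 -0.05 0.98 0 0 0;0.5 -0.07 1 0 0 0;0.5 -0.07 1 0 0 0")

```text
time: 23.8
tcp_pos: [0.5214, -0.0502, 0.2198]
tcp_rot: [0.706, -0.706, -0.034, 0.033]
contact_force: [-0.3, -0.4, -0.5]
grip_width: 0.0599
```

jog_arm(motion="0.05 0 0.1 0 0 0;0.15 0 0.3 0 0 0;0.27 0 0.55 0 0 0;0.38 0 0.77 0 0 0;0.46 0 0.92 0 0 0;0.49 0 0.98 0 0 0;0.49 0 0.98 0 0 0;0.49 0 0.98 0 0 0")

```text
time: 24.8
tcp_pos: [0.6001, 0.1527, 0.2199]
tcp_rot: [-0.706, 0.706, 0.033, -0.033]
contact_force: [0.2, 0.3, -1.0]
grip_width: 0.0595
```

Run:
```python
from h import *
go([.6457,.277,.2],5.5)
```

```text
go [0.6457, 0.277, 0.2] 5.5 shift [0.2847 0.0998 0.5977] turn [ 0.0002 -0.0035  0.001 ] | t 24.8 pos [0.6001 0.1527 0.2199] yaw 5.34 F [ 0.2  0.3 -1. ] w 0.0595 q [-0.81  0.37  0.59  1.76 -0.23  1.08 -0.04]
```

jog_arm(motion="0.04 0.02 0.08 0 0 0;0.12 0.05 0.24 0 0 0;0.2 0.1 0.42 0 0 0;0.26 0.15 0.55 0 0 0;0.28 0.19 0.59 0 0 0;0.285 0.2 0.602 0 0 0;0.285 0.2 0.602 0 0 0")

```text
time: 25.68
tcp_pos: [0.6458, 0.2768, 0.1802]
tcp_rot: [-0.706, 0.706, 0.033, -0.032]
contact_force: [-0.6, 0.2, -0.1]
grip_width: 0.06
```

Run:
```python
from h import *
w=Cam('wrist');np.savez('w12.npz',t=w.t,R=w.R);i=manip.snapshot('wrist');cv2.imwrite('pics/w12.png',i)
i=manip.snapshot('scene');crop(i,290,240,180,180,'s12.png',600,600)
go([.6457,.2778,.1382],5.5)
```

```text
s12.png (600, 600, 3) scale 3.3333333333333335
go [0.6457, 0.2778, 0.1382] 5.5 shift [-0.0009  0.212   0.0051] turn [ 0.     -0.0051  0.0018] | t 25.77 pos [0.6459 0.2768 0.1806] yaw 5.27 F [-0.5 -0.3 -1.4] w 0.0594 q [-0.87  0.55  0.54  1.59 -0.31  1.08 -0.15]
```

View pics/w12.png

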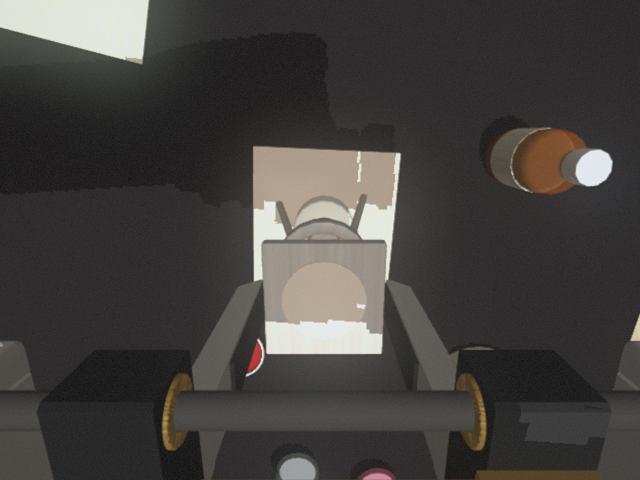

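View pics/s12.png

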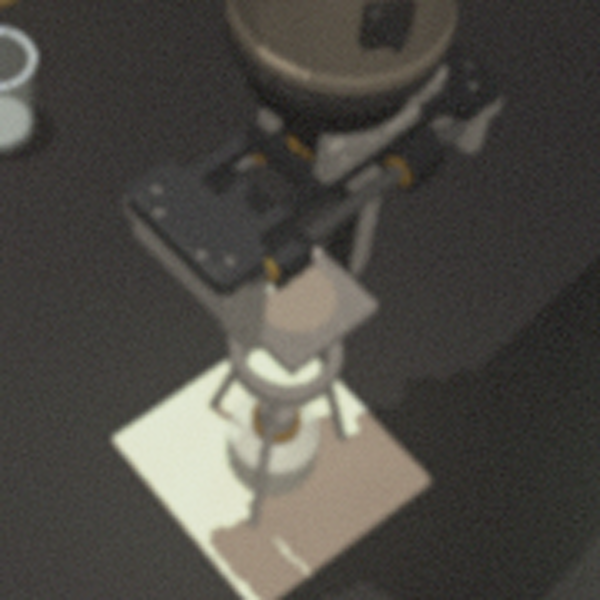

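jog_arm(motion="0 0.05 0.004 0 0 0;0 0.1 0.004 0 0 0;0 0.15 0.005 0 0 0;0 0.185 0.005 0 0 0;0 0.202 0.005 0 0 0;0 0.208 0.005 0 0 0;0 0.21 0.005 0 0 0;0 0.21 0.005 0 0 0")

```text
time: 26.78
tcp_pos: [0.646, 0.2779, 0.1389]
tcp_rot: [0.706, -0.706, -0.033, 0.032]
contact_force: [0.5, 0.5, -1.8]
grip_width: 0.0596
```

Run:
```python
from h import *
i=manip.snapshot('scene');crop(i,290,240,180,180,'s13.png',600,600)
go([.6457,.2778,.1382],5.5)
```

```text
s13.png (600, 600, 3) scale 3.3333333333333335
go [0.6457, 0.2778, 0.1382] 5.5 shift [-0.0015  0.0032 -0.0002] turn [-0.0002 -0.0051  0.0023] | t 26.82 pos [0.646  0.2779 0.1388] yaw 5.27 F [-0.1  0.  -1.4] w 0.0594 q [-0.85  0.59  0.52  1.63 -0.33  1.01 -0.14]
```

View pics/s13.png

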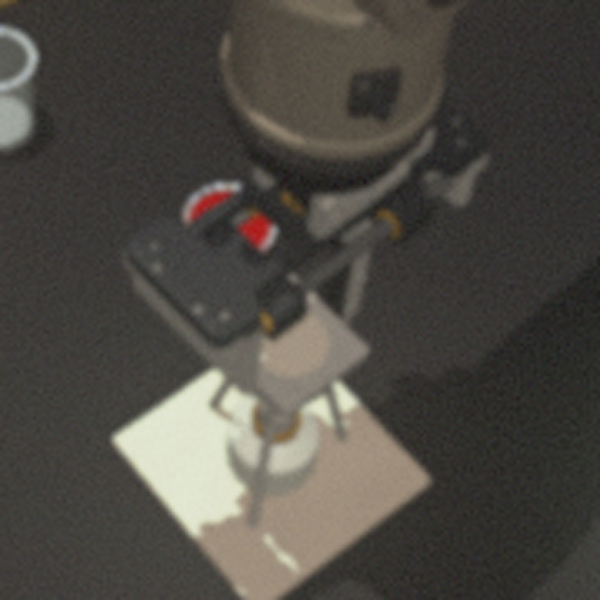

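jog_arm(motion="0 0.002 0 0 0 0;-0.001 0.004 0 0 0 0;-0.001 0.004 0 0 0 0")

```text
time: 27.2
tcp_pos: [0.6458, 0.2778, 0.138]
tcp_rot: [0.706, -0.706, -0.033, 0.032]
contact_force: [-0.2, -0.6, -1.7]
grip_width: 0.0598
```

jog_arm(motion="0 0 0 0 0 0;0 0 0 0 0 0;0 0 0 0 0 0;0 0 0 0 0 0;0 0 0 0 0 0;0 0 0 0 0 0", grip=0)

```text
time: 27.95
tcp_pos: [0.6458, 0.2778, 0.1381]
tcp_rot: [0.706, -0.706, -0.033, 0.032]
contact_force: [0.1, 0.8, 0.4]
grip_width: 0.0941
```

jog_arm(motion="0 -0.05 0 0 0 0;0 -0.15 0 0 0 0;0 -0.3 0 0 0 0;0 -0.4 0 0 0 0;0 -0.5 0 0 0 0;0 -0.5 0 0 0 0")

```text
time: 28.7
tcp_pos: [0.6463, 0.278, 0.2399]
tcp_rot: [0.707, -0.706, -0.034, 0.031]
contact_force: [1.0, 0.2, -0.6]
grip_width: 0.0936
```

Run:
```python
from h import *
w=Cam('wrist');np.savez('w14.npz',t=w.t,R=w.R);i=manip.snapshot('wrist');cv2.imwrite('pics/w14.png',i)
crop(i,220,150,200,150,'w14a.png')
go([.643,-.0193,.2],45)
```

```text
w14a.png (600, 800, 3) scale 4.0
go [0.643, -0.0193, 0.2] 45 shift [-0.1508  0.1911 -1.4788] turn [ 2.000e-04 -8.827e-01  3.200e-03] | t 28.75 pos [0.6457 0.278  0.2385] yaw 5.28 F [-0.6  0.7 -0.5] w 0.0939 q [-0.88  0.5   0.56  1.54 -0.28  1.18 -0.18]
```

View pics/w14a.png

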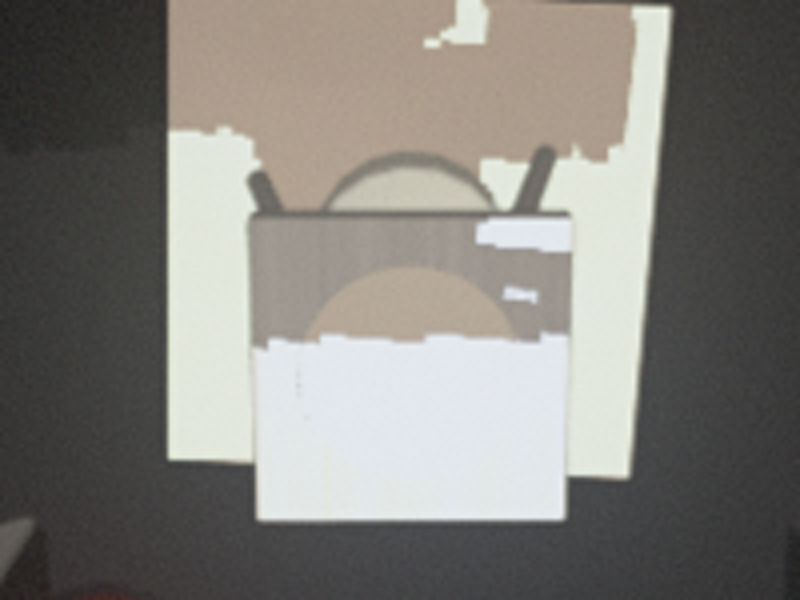

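Run:
```python
from h import *
w=Cam('wrist');d=np.load('w14.npz');w.t=d['t'];w.R=d['R']
f=lambda p:(220+(p[0]+.5)/4-.5,150+(p[1]+.5)/4-.5)
c=np.array([w.at(f(p),.134) for p in [(249,215),(573,215),(566,521),(257,521)]]);print(c.mean(0),np.linalg.norm(c-np.roll(c,1,0),axis=1))
```

```text
[0.64553597 0.27787212 0.134     ] [0.06000929 0.0592677  0.06005782 0.05991167]
```

jog_arm(motion="-0.02 0 -0.1 0 0 0;-0.04 0 -0.3 0 -0.1 0;-0.07 0 -0.55 0 -0.3 0;-0.09 0 -0.77 0 -0.5 0;-0.1 0 -0.92 0 -0.65 0;-0.1 0 -0.98 0 -0.8 0;-0.1 0 -1 0 -0.88 0;-0.1 0 -1 0 -0.88 0")

```text
time: 29.75
tcp_pos: [0.6436, 0.0752, 0.2377]
tcp_rot: [-0.654, 0.654, 0.27, -0.269]
contact_force: [-0.2, 0.2, 0.2]
grip_width: 0.0938
```

Run:
```python
from h import *
go([.643,-.0193,.17],45)
```

```text
go [0.643, -0.0193, 0.17] 45 shift [-0.335   0.3381 -0.3333] turn [ 0.0008 -0.0053  0.0015] | t 29.75 pos [0.6436 0.0752 0.2377] yaw 44.76 F [-0.2  0.2  0.2] w 0.0938 q [-0.56  0.39  0.46  1.67 -0.19  1.13  0.73]
```

jog_arm(motion="-0.07 0 -0.07 0 0 0;-0.17 0.1 -0.17 0 0 0;-0.27 0.2 -0.27 0 0 0;-0.32 0.3 -0.32 0 0 0;-0.335 0.338 -0.333 0 0 0;-0.335 0.338 -0.333 0 0 0")

```text
time: 30.5
tcp_pos: [0.6428, -0.0188, 0.1696]
tcp_rot: [0.654, -0.654, -0.269, 0.269]
contact_force: [-0.3, -0.3, -0.2]
grip_width: 0.094
```

Run:
```python
from h import *
w=Cam('wrist');np.savez('w15.npz',t=w.t,R=w.R);i=manip.snapshot('wrist');cv2.imwrite('pics/w15.png',i)
crop(i,220,150,200,150,'w15a.png')
print(w.proj([[.643,-.0193,.068],[.643,-.0193,.003]]))
go([.643,-.0193,.034],45)
```

```text
w15a.png (600, 800, 3) scale 4.0
[[324.09086943 245.01082945]
 [323.99198543 224.35037457]]
go [0.643, -0.0193, 0.034] 45 shift [-0.0049  0.681  -0.0023] turn [ 0.0006 -0.0045  0.0018] | t 30.55 pos [ 0.6432 -0.0184  0.1702] yaw 44.8 F [ 0.3  0.  -0.3] w 0.0937 q [-0.41  0.45  0.46  1.75 -0.23  1.    0.91]
```

View pics/w15.png

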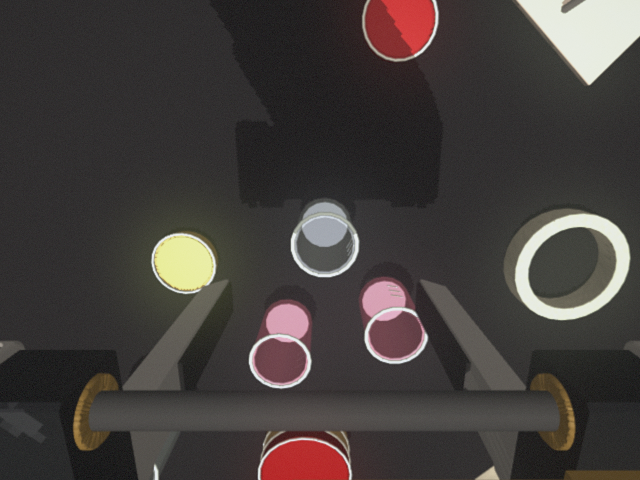

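View pics/w15a.png

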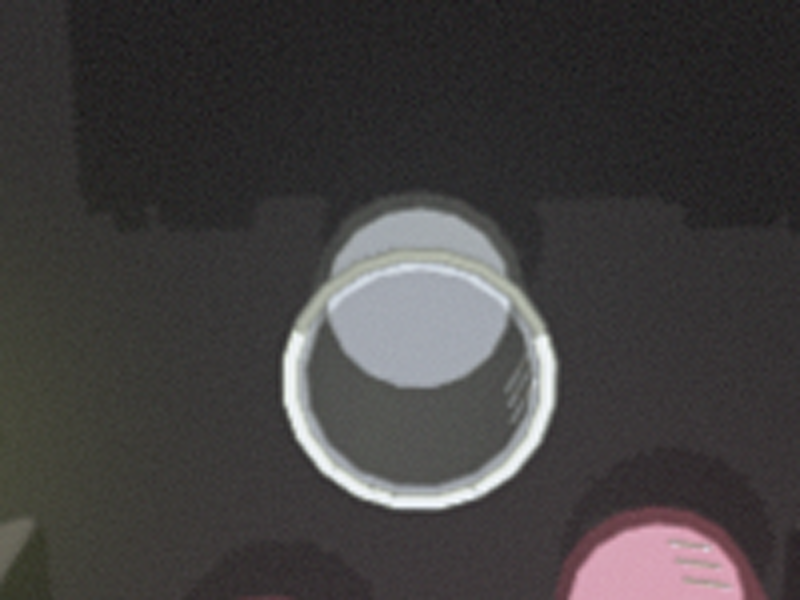

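jog_arm(motion="-0.002 0.1 -0.002 0 0 0;-0.002 0.25 -0.002 0 0 0;-0.002 0.42 -0.002 0 0 0;-0.002 0.56 -0.002 0 0 0;-0.002 0.65 -0.002 0 0 0;-0.002 0.68 -0.002 0 0 0;-0.002 0.681 -0.002 0 0 0")

```text
time: 31.42
tcp_pos: [0.6436, -0.0188, 0.0342]
tcp_rot: [0.654, -0.654, -0.27, 0.269]
contact_force: [0.6, -0.5, 1.0]
grip_width: 0.0941
```

jog_arm(motion="0 0 0 0 0 0;0 0 0 0 0 0;0 0 0 0 0 0;0 0 0 0 0 0;0 0 0 0 0 0;0 0 0 0 0 0;0 0 0 0 0 0", grip=1, grip_force=10)

```text
time: 32.3
tcp_pos: [0.6436, -0.0188, 0.0343]
tcp_rot: [-0.654, 0.654, 0.27, -0.269]
contact_force: [0.0, -0.3, 1.2]
grip_width: 0.048
```

Run:
```python
from h import *
go([.643,-.0193,.22],45)
```

```text
go [0.643, -0.0193, 0.22] 45 shift [-2.400e-03 -9.285e-01 -1.000e-04] turn [ 0.0009 -0.0044  0.0021] | t 32.3 pos [ 0.6436 -0.0188  0.0343] yaw 44.8 F [ 0.  -0.3  1.2] w 0.048 q [-0.36  0.61  0.39  1.83 -0.32  0.76  0.98]
```

jog_arm(motion="0 -0.05 0 0 0 0;0 -0.17 0 0 0 0;0 -0.37 0 0 0 0;0 -0.58 0 0 0 0;0 -0.77 0 0 0 0;0 -0.88 0 0 0 0;0 -0.92 0 0 0 0;0 -0.92 0 0 0 0")

```text
time: 33.3
tcp_pos: [0.6433, -0.0188, 0.2183]
tcp_rot: [0.654, -0.654, -0.27, 0.269]
contact_force: [0.6, -0.3, -1.9]
grip_width: 0.0481
```

Run:
```python
from h import *
w=Cam('wrist');np.savez('w16.npz',t=w.t,R=w.R);i=manip.snapshot('wrist');cv2.imwrite('pics/w16.png',i)
crop(i,220,250,200,150,'w16a.png')
o=manip.observe();print(w.proj([o['tcp_pos']+[0,0,.034]]))
go([.6456,.2775,.22],45)
```

```text
w16a.png (600, 800, 3) scale 4.0
[[324.84654916 340.14335429]]
go [0.6456, 0.2775, 0.22] 45 shift [ 1.0535 -0.0109  1.042 ] turn [ 0.0002 -0.0042  0.0014] | t 33.35 pos [ 0.643  -0.0188  0.2176] yaw 44.81 F [-0.1  0.5 -0.7] w 0.048 q [-0.43  0.4   0.48  1.7  -0.21  1.09  0.89]
```

View pics/w16.png

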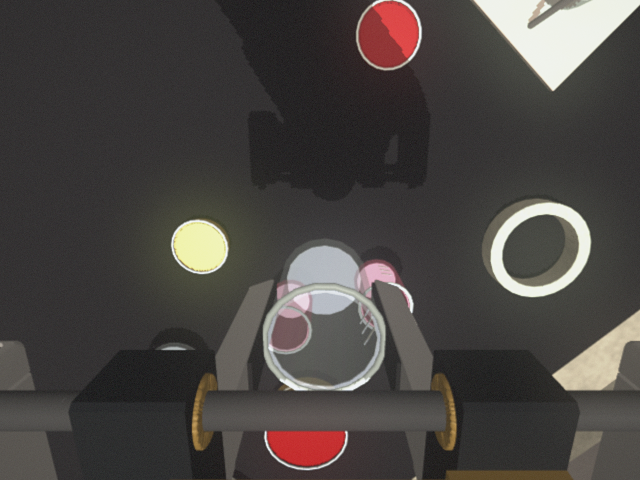

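jog_arm(motion="0.06 0 0.06 0 0 0;0.18 0 0.18 0 0 0;0.35 0 0.35 0 0 0;0.52 0 0.52 0 0 0;0.68 0 0.68 0 0 0;0.77 0 0.77 0 0 0;0.8 0 0.8 0 0 0;0.8 0 0.8 0 0 0")

```text
time: 34.35
tcp_pos: [0.6438, 0.2066, 0.2175]
tcp_rot: [-0.654, 0.654, 0.27, -0.269]
contact_force: [-0.6, 0.0, -0.5]
grip_width: 0.0476
```

Run:
```python
from h import *
go([.6456,.2775,.19],45)
```

```text
go [0.6456, 0.2775, 0.19] 45 shift [0.2563 0.1376 0.2454] turn [ 0.0006 -0.005   0.0005] | t 34.35 pos [0.6438 0.2066 0.2175] yaw 44.78 F [-0.6  0.  -0.5] w 0.0476 q [-0.71  0.45  0.43  1.62 -0.2   1.11  0.55]
```

jog_arm(motion="0.05 0 0.05 0 0 0;0.12 0.02 0.12 0 0 0;0.2 0.05 0.19 0 0 0;0.24 0.09 0.23 0 0 0;0.256 0.12 0.244 0 0 0;0.256 0.137 0.244 0 0 0;0.256 0.137 0.244 0 0 0")

```text
time: 35.22
tcp_pos: [0.6459, 0.2764, 0.1899]
tcp_rot: [-0.654, 0.654, 0.269, -0.269]
contact_force: [-0.3, 0.3, -0.2]
grip_width: 0.048
```

Run:
```python
from h import *
w=Cam('wrist');np.savez('w17.npz',t=w.t,R=w.R);i=manip.snapshot('wrist');cv2.imwrite('pics/w17.png',i)
crop(i,240,220,160,180,'w17a.png')
o=manip.observe();print(w.proj([o['tcp_pos']+[0,0,.034],o['tcp_pos']+[0,0,-.034]]))
go([.6456,.2775,.1685],45)
```

```text
w17a.png (600, 533, 3) scale 3.3333333333333335
[[325.41605036 342.03800238]
 [324.94024526 278.48774716]]
go [0.6456, 0.2775, 0.1685] 45 shift [0.0023 0.1086 0.005 ] turn [ 0.0009 -0.0062  0.0004] | t 35.27 pos [0.646  0.2765 0.1902] yaw 44.72 F [-0.3  0.6 -0. ] w 0.0482 q [-0.78  0.52  0.4   1.58 -0.22  1.09  0.46]
```

View pics/w17a.png

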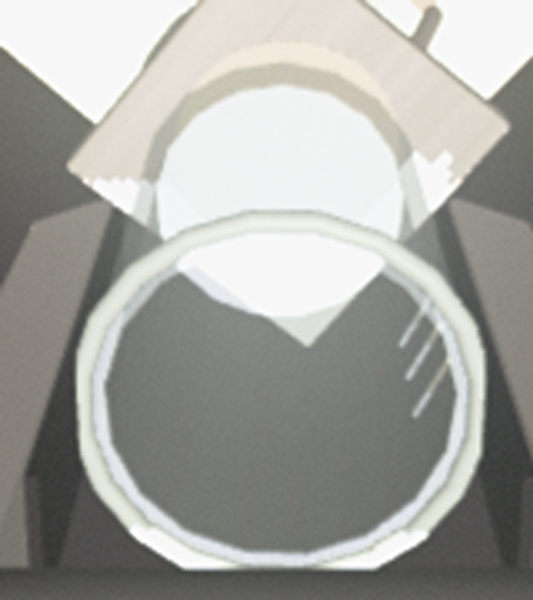

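jog_arm(motion="0.001 0.02 0.003 0 0 0;0.002 0.05 0.004 0 0 0;0.002 0.08 0.004 0 0 0;0.002 0.098 0.004 0 0 0;0.002 0.105 0.004 0 0 0;0.002 0.107 0.004 0 0 0;0.002 0.107 0.004 0 0 0")

```text
time: 36.15
tcp_pos: [0.6458, 0.2773, 0.169]
tcp_rot: [-0.654, 0.654, 0.269, -0.269]
contact_force: [0.1, 0.8, -0.5]
grip_width: 0.0479
```

Run:
```python
from h import *
i=manip.snapshot('scene');crop(i,290,220,180,200,'s18.png',600,600)
go([.6456,.2775,.1683],45)
```

```text
s18.png (600, 540, 3) scale 3.0
go [0.6456, 0.2775, 0.1683] 45 shift [-0.0001  0.0034  0.0012] turn [ 0.001  -0.0062  0.0007] | t 36.2 pos [0.6458 0.2773 0.169 ] yaw 44.72 F [-0.1  0.3  0. ] w 0.0479 q [-0.77  0.54  0.4   1.6  -0.23  1.05  0.47]
```

View pics/s18.png

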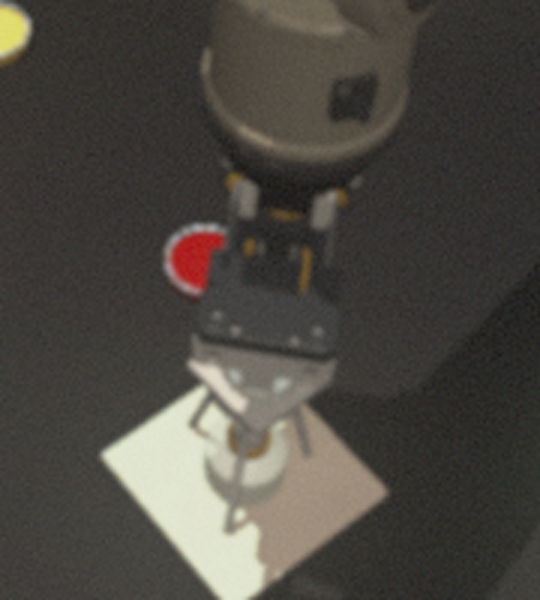

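jog_arm(motion="0 0.002 0 0 0 0;0 0.004 0.001 0 0 0;0 0.004 0.001 0 0 0")

```text
time: 36.58
tcp_pos: [0.6456, 0.2775, 0.1682]
tcp_rot: [-0.654, 0.654, 0.269, -0.269]
contact_force: [0.2, -0.7, -1.0]
grip_width: 0.0479
```

jog_arm(motion="0 0 0 0 0 0;0 0 0 0 0 0;0 0 0 0 0 0;0 0 0 0 0 0;0 0 0 0 0 0;0 0 0 0 0 0", grip=0)

```text
time: 37.33
tcp_pos: [0.6456, 0.2776, 0.1682]
tcp_rot: [-0.654, 0.654, 0.269, -0.269]
contact_force: [-0.1, 0.2, 0.8]
grip_width: 0.0942
```

jog_arm(motion="0 -0.05 0 0 0 0;0 -0.15 0 0 0 0;0 -0.3 0 0 0 0;0 -0.45 0 0 0 0;0 -0.6 0 0 0 0;0 -0.7 0 0 0 0;0 -0.7 0 0 0 0")

```text
time: 38.2
tcp_pos: [0.6461, 0.2777, 0.3103]
tcp_rot: [-0.654, 0.654, 0.27, -0.268]
contact_force: [-0.0, 0.4, 0.4]
grip_width: 0.0939
```

Run:
```python
from h import *
w=Cam('wrist');np.savez('w19.npz',t=w.t,R=w.R);i=manip.snapshot('wrist');cv2.imwrite('pics/w19.png',i)
crop(i,220,150,200,150,'w19a.png')
print(w.proj([[.6456,.2775,.202],[.6456,.2775,.137]]))
go([.50,.12,.3],45)
```

```text
w19a.png (600, 800, 3) scale 4.0
[[323.38823289 241.35052173]
 [323.22263735 221.60375445]]
go [0.5, 0.12, 0.3] 45 shift [-1.0716  0.0421 -0.0476] turn [ 0.0011 -0.0062  0.0018] | t 38.25 pos [0.6456 0.2776 0.3087] yaw 44.72 F [-0.   0.1  0.5] w 0.0936 q [-0.79  0.44  0.43  1.44 -0.18  1.3   0.43]
```

View pics/w19a.png

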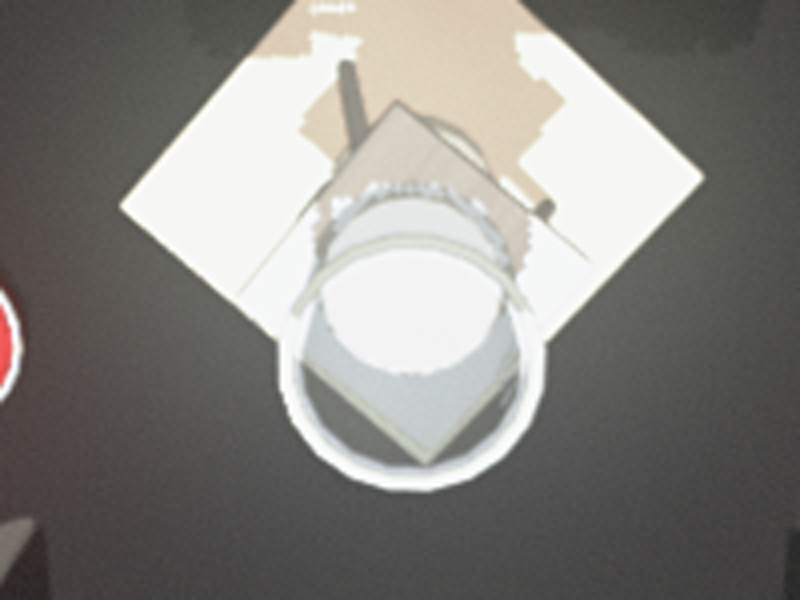

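jog_arm(motion="-0.1 0 0 0 0 0;-0.3 0 0 0 0 0;-0.5 0 -0.1 0 0 0;-0.7 0 -0.25 0 0 0;-0.85 0 -0.4 0 0 0;-0.9 0 -0.5 0 0 0;-0.9 0 -0.5 0 0 0")

```text
time: 39.12
tcp_pos: [0.5879, 0.078, 0.3078]
tcp_rot: [-0.654, 0.655, 0.268, -0.268]
contact_force: [0.4, -0.7, 0.2]
grip_width: 0.0935
```

Run:
```python
from h import *
i=manip.snapshot('scene');cv2.imwrite('pics/s20.png',i);crop(i,290,220,180,200,'s20a.png',600,600)
i=manip.snapshot('top');cv2.imwrite('pics/t20.png',i);crop(i,130,170,120,120,'t20a.png',600,600)
T=Cam('top');S=Cam('scene')
print(T.proj([[.6456,.2775,.202],[.6456,.2775,.134]]),S.proj([[.6456,.2775,.202],[.6456,.2775,.134]]))
go([.50,.12,.3],45)
```

```text
s20a.png (600, 540, 3) scale 3.0
t20a.png (600, 600, 3) scale 5.0
[[167.14466512 209.55886508]
 [175.67015242 219.15137367]] [[380.21597494 319.82814718]
 [376.8463484  341.56809848]]
go [0.5, 0.12, 0.3] 45 shift [-0.1724  0.0387  0.4486] turn [ 0.0002 -0.0057  0.0005] | t 39.23 pos [0.5876 0.0805 0.3078] yaw 44.74 F [-1.   0.3  0.1] w 0.0942 q [-0.66  0.24  0.51  1.71 -0.12  1.23  0.66]
```

View pics/s20a.png

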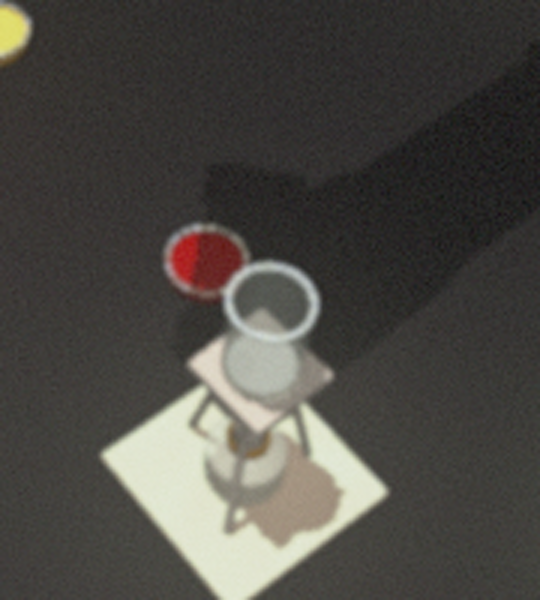

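View pics/t20.png

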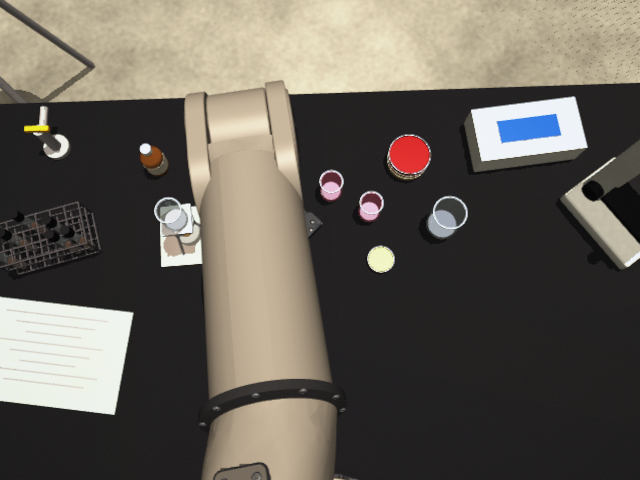

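The stack stands complete. The beaker rim in the scene picture is at (380,320), against a predicted (380,320). The red, tan, large and pink items are where they were, and the robot is clear of everything. Handing in.

Run:
```python
from rig import manip
print(manip.finish_job())
```

```text
the job is handed in; nothing more can be done
None
```

I built the heating stand on the mat in the order asked: lamp, tripod, steel plate, then the small clear beaker. I let go of each piece before fetching the next, and handed the job in at about 39 s of the 136 s allowed.

- **Centring:** the last pictures put the lamp, ring, plate and beaker within about 1 mm of the mat's measured centre, (0.646, 0.277). The lamp and beaker stand upright and the plate lies flat on the ring.
- **Bystanders:** the large beaker, the tan dish and both pink beakers sit at their first pixel positions in the last top view. The arm hid the red dish there, but it looked in place in the scene view.
- **Forces:** none of the readings I saw went above about 5 N. The gripper was open and clear of everything at hand-in.
- **Disagreements:** the top and scene cameras differed by about 2–3 mm, so I used their average, checked with the wrist camera. That camera showed the tripod, plate and beaker up to about 1 mm off the gripper's centre, and I partly corrected for it.

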